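Stow the hung bottle brushes in the carousel

TASK

Put the bottle brushes away: free each one from the drying rack by sliding it along its keyhole slot to the wide end and lifting it out, and put every brush inside the round carousel in a compartment of its own, turning the carousel's cover by its knob to bring the opening over each compartment in turn. When all the brushes are in, close the opening with the loose hatch, seated flat on the cover's two pegs, and leave the other things on the ledge where they are.

Things in the scene. Friction and masses are not known exactly. Their poses are not given: they have to be found in the camera images.
- rack: fixed drying rack: steel plate 240 (x) by 100 (y) mm, 6 mm thick, on four thin corner legs, its top 125 mm above the ledge; four keyhole slots along y. Origin on the ledge under the plate's centre, z up. A brush hangs with its neck in a slot's narrow part, knob resting on the plate, with 12 mm of play upward
- slots (a point): centre of the rack's plate, on its top; axes as the rack. The four keyhole slots run along y at x = -90, -30, +30, +90 mm: narrow part 14 mm wide, where the neck sits at y = -26 to -12 mm, leading to a wide octagonal hole 30 mm across centred at y = +20 mm. A brush's 22 mm head comes up only through the wide hole; the knob does not fall through it
- carousel: fixed round white plastic drum, 276 mm across, 128 mm high, wall 4 mm, inner floor 6 mm above the ledge. Origin on the ledge under its centre, z up. Two dividers, 3 mm thick, 110 mm high, along its x and y axes make four quarter compartments; a black rib outside the drum marks each end of a divider
- cover (a joint): turn of the drum's flat cover, rad, positive counter-clockwise from above, range -4.6 to 4.6. At 0 the opening's middle lies over the drum's +x axis (a divider); at +-0.785, +-2.356, +-3.927 over the middle of a compartment. Friction 0.08 N m; it stays where it is left. Cover 280 mm across, its underside 130 mm and top 136 mm above the ledge
- cover_knob (a point): centre of the black square knob at the middle of the cover, 26 by 26 mm and 36 mm tall, standing on the cover's top, its faces along the cover's x and y axes; the axes are the cover's, x towards the opening
- opening (a point): centre of the cover's one opening, level with the cover's top, 79 mm from the turning axis; x outward from that axis. The opening is a rectangle 78 mm along x by 92 mm along y. At y = +58 and -58 mm from this point two steel alignment pegs stand on the cover, 7 mm across, 13 mm tall, with tapered tips
- hatch_c (a point): centre of the loose hatch for the opening, 22 mm above its underside: white plate 88 (x) by 140 (y) by 6 mm with two square 12 mm holes at y = +58 and -58 mm; on it, along y, an upright wooden grip bar 14 mm thick, 60 mm long, 38 mm tall. 44 mm tall in all, 140 g. Fits either way round. Seated, this point is 22 mm above the opening's
- brush1_c (a point): hung bottle brush no. 1 (may be absent), 104 mm long, 80 g, all alike: round wooden knob 38 mm across, 36 mm tall; below it a steel neck 10 mm across, 18 mm long; then a solid silicone head 22 mm across, 50 mm long. The point is half-way along its length; z runs along it towards the knob, whose centre is 34 mm and underside 16 mm from this point; the foot is 52 mm the other way
- brush2_c (a point): hung bottle brush no. 2 (may be absent), 104 mm long, 80 g, all alike: round wooden knob 38 mm across, 36 mm tall; below it a steel neck 10 mm across, 18 mm long; then a solid silicone head 22 mm across, 50 mm long. The point is half-way along its length; z runs along it towards the knob, whose centre is 34 mm and underside 16 mm from this point; the foot is 52 mm the other way
- brush3_c (a point): hung bottle brush no. 3 (may be absent), 104 mm long, 80 g, all alike: round wooden knob 38 mm across, 36 mm tall; below it a steel neck 10 mm across, 18 mm long; then a solid silicone head 22 mm across, 50 mm long. The point is half-way along its length; z runs along it towards the knob, whose centre is 34 mm and underside 16 mm from this point; the foot is 52 mm the other way
- brush4_c (a point): hung bottle brush no. 4 (may be absent), 104 mm long, 80 g, all alike: round wooden knob 38 mm across, 36 mm tall; below it a steel neck 10 mm across, 18 mm long; then a solid silicone head 22 mm across, 50 mm long. The point is half-way along its length; z runs along it towards the knob, whose centre is 34 mm and underside 16 mm from this point; the foot is 52 mm the other way
- saucer: ceramic saucer 130 mm across, 22 mm high, not part of the job. Origin under its centre
- scrub: yellow-handled brush 200 mm long lying on the ledge, not part of the job. Origin under its centre
- soapbox: clear acrylic soap box 75 by 110 by 32 mm, shut, not part of the job. Origin under its centre
- paddle: wooden clothes paddle 325 mm long, 14 mm thick, lying flat, not part of the job. Origin under its middle
Mind the look-alikes: they are no part of the job. What is shaped like the part that bears brush2_c but turquoise is not meant.

How it is judged (in metres and radians):
On the way:
1. every brush is inside the carousel, each in a compartment of its own (horizontal distance between each of brush1_c, brush2_c, brush3_c, brush4_c and carousel below 0.13 m and height (world z) of each of brush1_c, brush2_c, brush3_c, brush4_c below 0.1 m and ((x of brush2_c in the frame of carousel above 0 m and x of brush1_c in the frame of carousel below 0 m) or (x of brush1_c in the frame of carousel above 0 m and x of brush2_c in the frame of carousel below 0 m) or (y of brush2_c in the frame of carousel above 0 m and y of brush1_c in the frame of carousel below 0 m) or (y of brush1_c in the frame of carousel above 0 m and y of brush2_c in the frame of carousel below 0 m)) and ((x of brush3_c in the frame of carousel above 0 m and x of brush1_c in the frame of carousel below 0 m) or (x of brush1_c in the frame of carousel above 0 m and x of brush3_c in the frame of carousel below 0 m) or (y of brush3_c in the frame of carousel above 0 m and y of brush1_c in the frame of carousel below 0 m) or (y of brush1_c in the frame of carousel above 0 m and y of brush3_c in the frame of carousel below 0 m)) and ((x of brush3_c in the frame of carousel above 0 m and x of brush2_c in the frame of carousel below 0 m) or (x of brush2_c in the frame of carousel above 0 m and x of brush3_c in the frame of carousel below 0 m) or (y of brush3_c in the frame of carousel above 0 m and y of brush2_c in the frame of carousel below 0 m) or (y of brush2_c in the frame of carousel above 0 m and y of brush3_c in the frame of carousel below 0 m)) and ((x of brush4_c in the frame of carousel above 0 m and x of brush1_c in the frame of carousel below 0 m) or (x of brush1_c in the frame of carousel above 0 m and x of brush4_c in the frame of carousel below 0 m) or (y of brush4_c in the frame of carousel above 0 m and y of brush1_c in the frame of carousel below 0 m) or (y of brush1_c in the frame of carousel above 0 m and y of brush4_c in the frame of carousel below 0 m)) and ((x of brush4_c in the frame of carousel above 0 m and x of brush2_c in the frame of carousel below 0 m) or (x of brush2_c in the frame of carousel above 0 m and x of brush4_c in the frame of carousel below 0 m) or (y of brush4_c in the frame of carousel above 0 m and y of brush2_c in the frame of carousel below 0 m) or (y of brush2_c in the frame of carousel above 0 m and y of brush4_c in the frame of carousel below 0 m)) and ((x of brush4_c in the frame of carousel above 0 m and x of brush3_c in the frame of carousel below 0 m) or (x of brush3_c in the frame of carousel above 0 m and x of brush4_c in the frame of carousel below 0 m) or (y of brush4_c in the frame of carousel above 0 m and y of brush3_c in the frame of carousel below 0 m) or (y of brush3_c in the frame of carousel above 0 m and y of brush4_c in the frame of carousel below 0 m))), for 0.2 s.
At the end, for the whole second after the job is handed in: Every brush lies or stands inside the carousel's drum (its centre below 100 mm), no two in one compartment; the hatch sits flat on the cover over its two pegs (within 6 mm and about 4 degrees of the opening, resting on the cover), released and at rest (all of step 1 and horizontal distance between hatch_c and opening below 0.006 m and z of hatch_c in the frame of opening between 0.016 and 0.027 m and angle between the y axis of hatch_c and the y axis of opening, either way round below 0.08 rad and angle between hatch_c's own z axis and vertical below 0.06 rad and linear speed of hatch below 0.03 m/s); the robot touches nothing.
It fails at once if the saucer is pushed more than 30 mm out of its place (distance of saucer from where it was at the start of the episode above 0.03 m).
It fails at once if the yellow-handled brush is pushed more than 30 mm out of its place (distance of scrub from where it was at the start of the episode above 0.03 m).
It fails at once if the soap box is pushed more than 30 mm out of its place (distance of soapbox from where it was at the start of the episode above 0.03 m).
It fails at once if the clothes paddle is pushed more than 30 mm out of its place (distance of paddle from where it was at the start of the episode above 0.03 m).
Of brush1, brush2, brush3, brush4 only 3 to 4 are there at a start; the rules pass over those that are not, and their reading is None.
At some moment in a run one of hatch may be knocked a few centimetres aside while the robot is not near it.
It also fails if it takes over 210 s, if anything falls off the work surface, if the arm or the gripper's body presses on something with over 40 N, if the wrist force passes 120 N, or if a joint passes its speed limit or range.

ROBOT

A 6-joint arm with a two-finger parallel gripper is mounted at the origin on the work surface. World frame = base frame: x ahead of the robot, y to its left, z up, the work surface at z = 0. Lengths are in mm, angles in rad, forces in N, time in s.
With the tool pointing down it reaches from about 350 to 775 mm from the base axis. Payload 5.5 kg.
Tool frame: the origin (TCP) lies between the finger pads; the fingertips stand bot.tip_reach ahead of it and the grasp point (between the pads) lies 3 mm ahead of it (bot.tip_reach is the distance from the TCP to the fingertips, in mm); z points along the fingers, y is the line along which they close (so a half turn about z gives the same grasp; the last joint's range is limited). The gripper opens to 85 mm and grips with 20 to 120 N. Pads are 22 mm wide; open, the fingers measure 114 mm over their backs; the gripper's body (76 mm by 85 mm) begins 54 mm behind the grasp point. The pads swing forward as they close: fully open they stand 13 mm farther back than shut.
Start: joints at [-1.279, 0.313, 0.046, 1.304, 0, 1.431], TCP at [240.642, -522.265, 253.323] pointing down, gripper open.
Joint ranges: [-2.76, 2.76], [-0.86, 1.69], [-1.03, 1.26], [-2.2, 2.34], [-1.47, 1.5], [-3.14, 3.14]. Speed limits (rad/s): [2.57, 2.57, 3.14, 3.14, 3.14, 3.14].

INTERFACE

Orientations are given as a 3x3 rotation matrix whose columns are the frame's x, y, z axes.
In Python, from bench import bot gives the robot as it stands.
- The arm moves only by the shell command python3 -m handwheel 'ROWS' [OPENING] [FORCE]. ROWS is JSON, a list of rows, each a list of 2 entries, a list of its own where there are three numbers: the shift along the tool's x, y, z as a fraction of full scale, then the turn, a rotation vector about the tool's x, y, z as a fraction of full scale. In form: [[[dx, dy, dz], [rx, ry, rz]], ...]. A call has 1 to 5 rows; each row shifts and turns the commanded pose from where the row before left it, along the tool's axes as they then stand; what a row does not reach is not made up. Full scale, the value 1, is 20 mm for a shift and pi/2 rad for a turn. A row lasts 1/8 s, in which the tool goes at most 62.5 mm and 10.7 degrees, less where a joint would pass 70% of its speed; a pose out of reach is approached as far as the arm can. A call with a number of a shift or a turn outside -1 to 1 is refused whole. A call with a gripper value outside its range is refused whole. OPENING is the finger opening in mm, from 0 to 85.4, set as the call begins (- or left out, the last holds). The fingers move at their own pace and stop on an object; FORCE is the grip in N (left out, the last holds). Time passes only in rows, so rows that do not move let the fingers close. It gives the time, the measured TCP pose, the force, the opening and the grip force at its end, in the units of the state.
- bot.get_state(): the state, without advancing time (a new reading comes with each control period).
- bot.grab_frame(name): name is "scene" or "top"; returns the picture (400x640x3 uint8, red, green, blue); there is no depth.
- bot.camera_model(name): a dict with "intrinsics" (3x3 intrinsics, pixels), "dist" ([k1, k2, p1, p2, k3] as OpenCV has them; the pictures are not rectified), "R" (3x3) and "t" (3): a world point X has camera coordinates R X + t. Camera axes: x right, y down, z forward; pixel columns grow to the right and rows downward; lengths in mm; the calibration is good to about 2 mm. A picture is of the moment at which its call begins. camera_model takes no time and is no camera call.
- bot.close_job(): hands the job in; it is judged then, once.
The state is a dict: "t": time; "joints": joint angles; "qvel": joint speeds; "joint_efforts": joint torques, N m; "tool_pos": TCP position; "tool_rot": TCP orientation; "ft_force": force on the tool from outside, world axes, zero at the start; "ft_torque": the same for the moment, N m; "grip_width": finger opening in mm; "gripper_force": force on a finger pad.
Only numpy, scipy, OpenCV 4.12 (cv2) and the standard library are available. Lean on these libraries where they do the work, as an engineer would, in place of code of your own. Each camera call takes 0.05 s, during which the arm holds its last target. There are 200 camera calls.

## Working session

There is one attempt and no reset: what is moved stays moved. The work goes in short steps, Python scripts to look and compute and a shell command to move; the robot and the scene stay as the last step left them, time stands still between calls to the robot, and variables do not carry over. Pictures are saved under pics/ and viewed, at most 14 in all, crops included, and the job is handed in when it is done.

```bash
mkdir -p pics; ls
python3 - <<'E'
from bench import bot
import cv2
s=bot.get_state(); print({k:s[k] for k in ('t','tool_pos','tool_rot','grip_width')}, bot.tip_reach)
for n in ('scene','top'):
    im=bot.grab_frame(n); cv2.imwrite(f'pics/{n}0.png',im[:,:,::-1]); c=bot.camera_model(n); print(n,c)
E
```

```text
pics
{'t': 0.0, 'tool_pos': array([ 240.49119819, -521.79523239,  252.41951172]), 'tool_rot': array([[ 9.08221530e-01,  4.18489389e-01, -5.33205856e-04],
       [ 4.18489667e-01, -9.08219970e-01,  1.69831297e-03],
       [ 2.26457751e-04, -1.76558555e-03, -9.99998416e-01]]), 'grip_width': 85.72415250815371} 22.0
scene {'intrinsics': array([[430.27954394,   0.        , 313.1394452 ],
       [  0.        , 430.27954394, 197.13963526],
       [  0.        ,   0.        ,   1.        ]]), 'dist': array([-0.01108726,  0.        ,  0.        ,  0.        ,  0.        ]), 'R': array([[ 0.69391432,  0.71995061, -0.01241089],
       [ 0.44764206, -0.44482586, -0.77572324],
       [-0.56400311,  0.53272983, -0.63095121]]), 't': array([-410.29866112, -175.18165434, 1731.9975264 ])}
top {'intrinsics': array([[505.52748867,   0.        , 313.90505258],
       [  0.        , 505.52748867, 194.29108067],
       [  0.        ,   0.        ,   1.        ]]), 'dist': array([-0.14622323,  0.        ,  0.        ,  0.        ,  0.        ]), 'R': array([[-0.09384872, -0.99558467, -0.00189109],
       [-0.97496879,  0.09228959, -0.2022832 ],
       [ 0.20156458, -0.01714026, -0.97932524]]), 't': array([  46.67624649,  617.89555646, 1753.62929238])}
```

```bash
python3 -c "
import cv2
for n in('scene','top'):
    im=cv2.imread(f'pics/{n}0.png'); cv2.imwrite(f'pics/{n}0b.png',cv2.resize(im,(800,500),interpolation=cv2.INTER_CUBIC))"
```

```text
(no output)
```

View pics/scene0b.png

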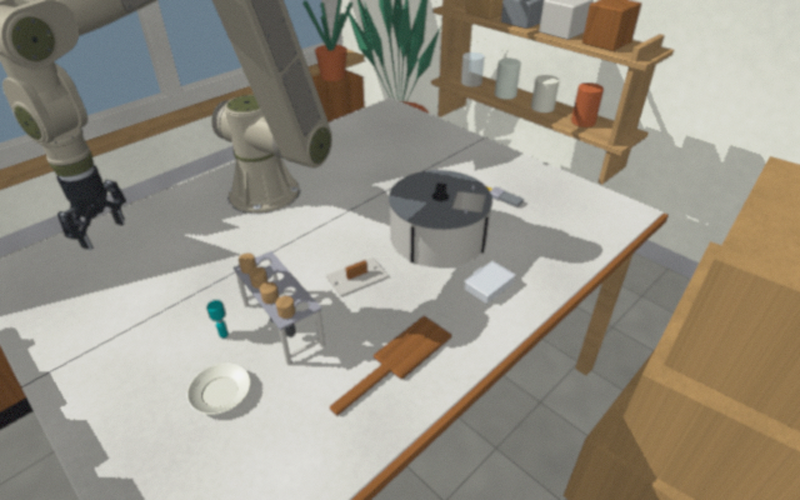

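View pics/top0b.png

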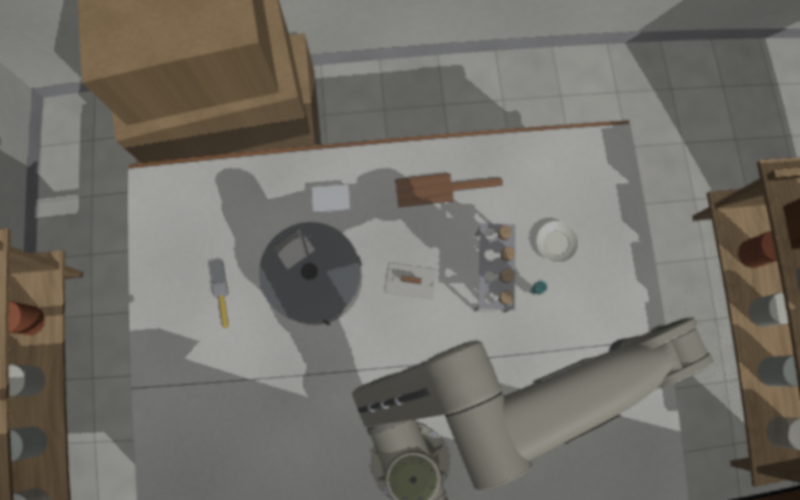

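The views show the rack with four wooden-knobbed brushes (top, 1.25x scale: knobs near (505,232), (508,254), (505,275), (505,298)). The hatch is at (411,280), the carousel at (310,272) with its opening at about (296,250), and the turquoise look-alike at (540,287). Next I enlarge the top view.

```bash
python3 -c "
import cv2
im=cv2.imread('pics/top0.png')
cv2.imwrite('pics/t_a.png',cv2.resize(im[170:260,300:450],(800,480),interpolation=cv2.INTER_CUBIC))
cv2.imwrite('pics/t_b.png',cv2.resize(im[165:275,195:345],(800,587),interpolation=cv2.INTER_CUBIC))"
```

```text
(no output)
```

View pics/t_a.png

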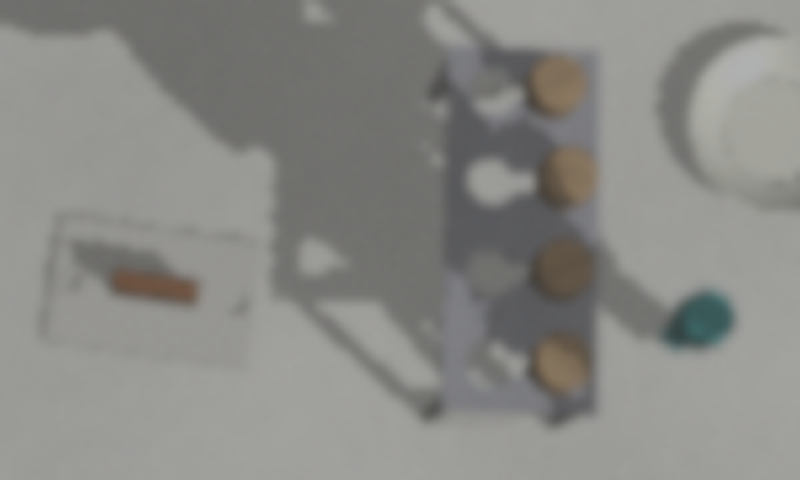

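View pics/t_b.png

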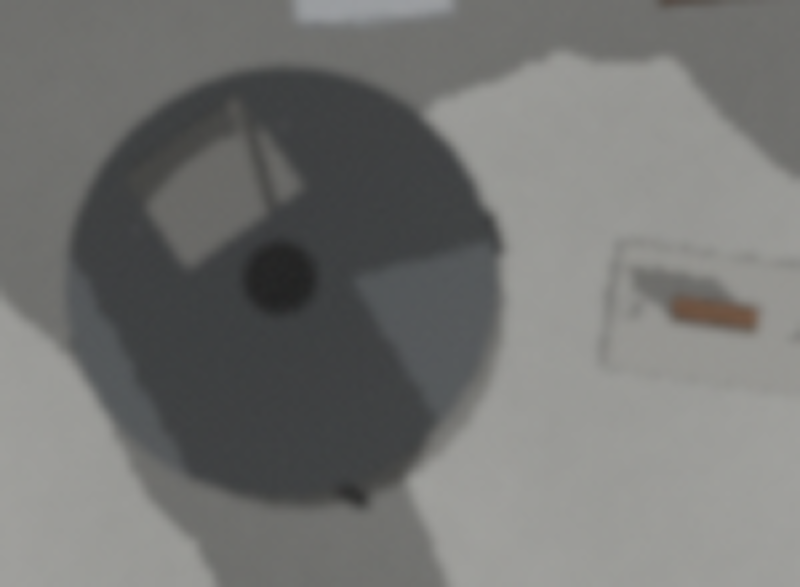

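```bash
cat > h.py <<'E'
from bench import bot
import numpy as np, cv2
def cam(n):
    c=bot.camera_model(n); return [np.array(c[k],float) for k in('intrinsics','dist','R','t')]
def p2w(n,uv,z):
    K,d,R,t=cam(n); uv=np.array(uv,float).reshape(-1,1,2)
    r=cv2.undistortPoints(uv,K,d).reshape(-1,2); r=np.c_[r,np.ones(len(r))]@R
    C=-R.T@t; return (C+r*((z-C[2])/r[:,2])[:,None])[:,:2]
def w2p(n,X):
    K,d,R,t=cam(n); return cv2.projectPoints(np.array(X,float).reshape(-1,3),cv2.Rodrigues(R)[0],t,K,d)[0].reshape(-1,2)
A=lambda l:np.array(l)/5.3333+[300-.4,170-.4]
B=lambda l:np.array(l)/5.335+[195-.4,165-.4]
E
python3 - <<'E'
from h import *
np.set_printoptions(precision=1,suppress=True)
for n in('top','scene'):
    K,d,R,t=cam(n);print(n,-R.T@t)
print('knobs',p2w('top',A([(558,85),(568,177),(565,268),(560,363)]),158))
pl=p2w('top',A([(446,50),(597,50),(597,412),(443,410)]),125);print('plate',pl,pl.mean(0))
ht=p2w('top',A([(57,212),(258,240),(247,367),(40,340)]),6);print('hatch',ht,ht.mean(0))
print('bar',p2w('top',A([(112,270),(198,285),(196,303),(113,290),(155,286)]),44))
print('knob',p2w('top',B([(280,278)]),172-5))
e=np.array([(70,285),(500,275),(283,65),(290,505)]);cc=p2w('top',B(e),133);print('cover',cc,cc.mean(0))
print('ribs',p2w('top',B([(493,232),(355,495)]),110),p2w('scene',np.array([(412,245),(485,235)])/1.25,64))
o=p2w('top',B([(235,98),(305,185),(190,268),(128,185)]),136);print('open',o,o.mean(0))
print('div',p2w('top',B([(240,105),(270,210)]),110))
E
```

```text
top [ 253.3   19.5 1842.5]
scene [1340.  -705.2  951.8]
knobs [[ 601.4 -321.3]
 [ 541.  -319.9]
 [ 482.9 -310.4]
 [ 423.1 -299.5]]
plate [[ 638.5 -257.2]
 [ 629.2 -356.8]
 [ 392.7 -325.6]
 [ 403.8 -226.9]] [ 516.  -291.7]
hatch [[ 576.1    6. ]
 [ 543.5 -130.4]
 [ 456.6 -113.5]
 [ 488.5   25.8]] [516.2 -53. ]
bar [[526.4 -27. ]
 [510.8 -83.7]
 [498.7 -81.1]
 [512.8 -26.4]
 [512.8 -54.8]]
knob [[542.7 221.2]]
cover [[556.6 361.5]
 [537.3  84. ]
 [689.  213.8]
 [402.6 229.2]] [546.4 222.1]
ribs [[569.9  87. ]
 [407.3 189.8]] [[580.1  86.8]
 [688.1 255.8]]
open [[669.2 246.3]
 [607.3 204.6]
 [559.9 282.5]
 [618.1 319.5]] [613.6 263.2]
div [[670.5 246.7]
 [598.2 231.5]]
```

```bash
cat >> h.py <<'E'
def plan(x,y,z,yaw=None):
    s=bot.get_state(); R=s['tool_rot']; p=s['tool_pos']; yw=np.arctan2(R[1,0],R[0,0])
    d=R.T@(np.array([x,y,z])-p)/20
    e=0 if yaw is None else (yaw-yw+np.pi)%(2*np.pi)-np.pi
    print('t %.1f pos %s yaw %.3f j6 %.2f w %.1f gf %.1f F %s'%(s['t'],np.round(p,1),yw%(2*np.pi),s['joints'][5],s['grip_width'],s['gripper_force'],np.round(s['ft_force'],1)))
    print('  -> shift units (tool xyz) %s  turn z units %.3f'%(np.round(d,2),-e/(np.pi/2)))
E
python3 -m handwheel '[[[0,0,-0.5],[0,0,-0.1]],[[0,0,0],[0,0,-0.1]],[[0,0,0],[0,0,-0.1]],[[0,0,0],[0,0,-0.1]],[[0,0,0],[0,0,-0.1]]]' 60 60
python3 -m handwheel '[[[0,0,0],[0,0,-0.1]],[[0,0,0],[0,0,-0.1]],[[0,0,0],[0,0,-0.1]],[[0,0,0],[0,0,-0.1]],[[0,0,0],[0,0,-0.1]]]'
python3 -m handwheel '[[[0,0,0],[0,0,-0.089]]]'
python3 -c "
from h import *
plan(545,221.5,253,2.14)"
```

```text
t: 0.72
tool_pos: [240.5, -522.0, 262.8]
tool_rot: [[0.341, 0.94, -0.0], [0.94, -0.341, 0.001], [0.001, -0.001, -1.0]]
ft_force: [-0.2, -0.3, 0.5]
grip_width: 59.6
gripper_force: 0.0
t: 1.35
tool_pos: [240.6, -521.9, 262.8]
tool_rot: [[-0.423, 0.906, -0.0], [0.906, 0.423, 0.001], [0.001, 0.0, -1.0]]
ft_force: [0.2, 0.2, 0.6]
grip_width: 60.2
gripper_force: 0.0
t: 1.48
tool_pos: [240.5, -522.0, 262.8]
tool_rot: [[-0.545, 0.838, -0.0], [0.838, 0.545, 0.001], [0.001, 0.0, -1.0]]
ft_force: [0.1, 0.1, -0.5]
grip_width: 60.3
gripper_force: 0.0
t 1.5 pos [ 240.5 -522.   262.8] yaw 2.147 j6 -0.28 w 60.3 gf 0.0 F [ 0.1  0.1 -0.5]
  -> shift units (tool xyz) [22.87 33.02  0.52]  turn z units 0.005
```

```bash
python3 -m handwheel '[[[0.65,0.94,0],[0,0,0]],[[0.65,0.94,0],[0,0,0]],[[0.65,0.94,0],[0,0,0]],[[0.65,0.94,0],[0,0,0]],[[0.65,0.94,0],[0,0,0]]]' >/dev/null
python3 -m handwheel '[[[0.65,0.94,0],[0,0,0]],[[0.65,0.94,0],[0,0,0]],[[0.65,0.94,0],[0,0,0]],[[0.65,0.94,0],[0,0,0]],[[0.65,0.94,0],[0,0,0]]]' >/dev/null
python3 -m handwheel '[[[0.65,0.94,0],[0,0,0]],[[0.65,0.94,0],[0,0,0]],[[0.65,0.94,0],[0,0,0]],[[0.65,0.94,0],[0,0,0]],[[0.65,0.94,0],[0,0,0]]]' >/dev/null
python3 -m handwheel '[[[0.65,0.94,0],[0,0,0]],[[0.65,0.94,0],[0,0,0]],[[0.65,0.94,0],[0,0,0]],[[0.65,0.94,0],[0,0,0]],[[0.65,0.94,0],[0,0,0]]]' >/dev/null
python3 -m handwheel '[[[0.65,0.94,0],[0,0,0]],[[0.65,0.94,0],[0,0,0]],[[0.65,0.94,0],[0,0,0]],[[0.65,0.94,0],[0,0,0]],[[0.65,0.94,0],[0,0,0]]]' >/dev/null
python3 -m handwheel '[[[0.65,0.94,0],[0,0,0]],[[0.65,0.94,0],[0,0,0]],[[0.65,0.94,0],[0,0,0]],[[0.65,0.94,0],[0,0,0]],[[0.65,0.94,0],[0,0,0]]]' >/dev/null
python3 -m handwheel '[[[0.65,0.94,0],[0,0,0]],[[0.65,0.94,0],[0,0,0]],[[0.65,0.94,0],[0,0,0]],[[0.65,0.94,0],[0,0,0]],[[0.65,0.94,0],[0,0,0]]]'
python3 -c "
from h import *
plan(545,221.5,164,2.14)
im=bot.grab_frame('scene'); cv2.imwrite('pics/s1.png',cv2.resize(im[100:230,280:440,::-1],(738,600),interpolation=cv2.INTER_CUBIC))"
```

```text
t: 5.85
tool_pos: [547.5, 217.8, 263.3]
tool_rot: [[-0.541, 0.841, 0.0], [0.841, 0.541, -0.0], [-0.0, -0.0, -1.0]]
ft_force: [0.2, 0.0, 0.7]
grip_width: 59.9
gripper_force: 0.0
t 5.8 pos [547.5 217.8 263.3] yaw 2.143 j6 1.24 w 59.9 gf 0.0 F [0.2 0.  0.7]
  -> shift units (tool xyz) [ 0.22 -0.01  4.96]  turn z units 0.002
```

View pics/s1.png

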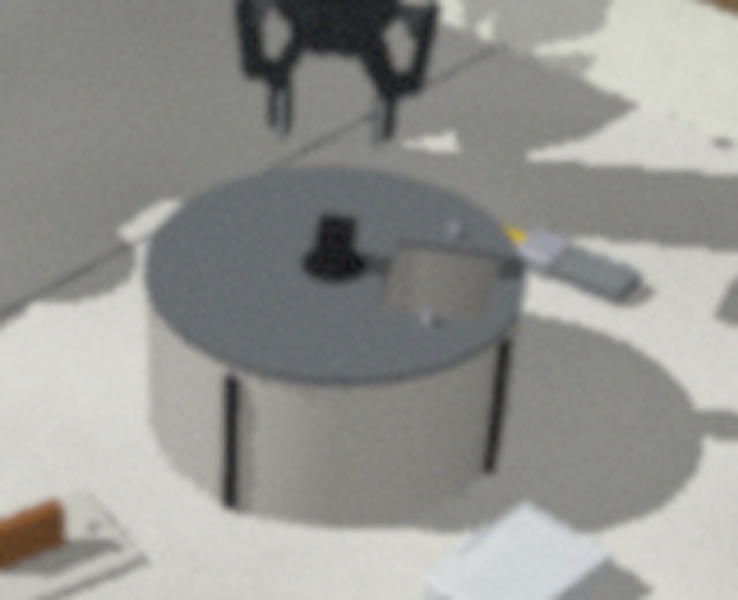

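The scene crop shows the gripper open above the cover knob, whose top is at crop (337,218). The peg tips are at (453,226) and (430,317), and the ribs run (233,378)-(230,505) and (505,340)-(490,470).

```bash
python3 -c "
from h import *
np.set_printoptions(precision=1,suppress=True)
S=lambda l:np.array(l)/[738/160,600/130]+[280-.4,100-.4]
print('knob',p2w('scene',S([(337,218)]),170))
p=p2w('scene',S([(453,224),(430,316)]),147);print('pegs',p,p.mean(0),np.arctan2(*(p[0]-p[1])[::-1])-np.pi/2)
print('ribs',p2w('scene',S([(230,505),(490,470)]),0),p2w('scene',S([(233,378),(505,340)]),125))
"
```

```text
knob [[542.  234.8]]
pegs [[585.1 317.3]
 [649.3 214. ]] [617.2 265.6] 0.5560492696151389
ribs [[574.1  93.4]
 [683.1 260.2]] [[582.2  86. ]
 [686.6 254. ]]
```

```bash
python3 -m handwheel '[[[0.21,0.1,1],[0,0,0]],[[0,0,1],[0,0,0]],[[0,0,1],[0,0,0]],[[0,0,1],[0,0,0]],[[0,0,0.95],[0,0,0]]]' 
python3 -m handwheel '[[[0,0,0],[0,0,0]],[[0,0,0],[0,0,0]],[[0,0,0],[0,0,0]]]' 20 40
python3 -m handwheel '[[[0,0,0],[0,0,0]],[[0,0,0],[0,0,0]],[[0,0,0],[0,0,0]]]'
```

```text
t: 6.52
tool_pos: [546.6, 221.3, 163.6]
tool_rot: [[-0.541, 0.841, -0.0], [0.841, 0.541, -0.0], [-0.0, -0.0, -1.0]]
ft_force: [-0.2, -0.1, 0.5]
grip_width: 60.1
gripper_force: 0.0
t: 6.9
tool_pos: [550.2, 223.4, 165.4]
tool_rot: [[-0.542, 0.841, 0.006], [0.841, 0.542, 0.005], [0.0, 0.008, -1.0]]
ft_force: [8.5, 9.1, -8.5]
grip_width: 25.5
gripper_force: 40.8
t: 7.28
tool_pos: [550.2, 223.4, 165.4]
tool_rot: [[-0.542, 0.84, 0.006], [0.841, 0.542, 0.004], [0.0, 0.008, -1.0]]
ft_force: [8.6, 8.5, -7.2]
grip_width: 25.4
gripper_force: 40.8
```

```bash
python3 -m handwheel '[[[0,0.2,0],[0,0,0]],[[0,0,0],[0,0,0]],[[0,0,0],[0,0,-0.093]],[[0,0,0],[0,0,-0.093]],[[0,0,0],[0,0,-0.094]]]' 
python3 -m handwheel '[[[0,0,0],[0,0,0]],[[0,0,0],[0,0,0]]]' 
python3 -m handwheel '[[[0,0,0],[0,0,0]],[[0,0,0],[0,0,0]],[[0,0,-1],[0,0,0]],[[0,0,-1],[0,0,0]],[[0,0,-1],[0,0,0]]]' 60
python3 -m handwheel '[[[0,0,-1],[0,0,0]],[[0,0,-1],[0,0,0]]]'
python3 -c "
from h import *
plan(603,-315,262,3.01)
a=(-.13);c=np.array([516,-291.7]);X=np.array([np.cos(a),np.sin(a)]);Y=np.array([-X[1],X[0]])
print([np.round(c+x*X-20*Y,1) for x in(90,30,-30,-90)])
"
```

```text
t: 7.9
tool_pos: [551.8, 224.8, 165.3]
tool_rot: [[-0.85, 0.526, 0.003], [0.526, 0.85, 0.004], [-0.001, 0.005, -1.0]]
ft_force: [2.5, 7.7, -1.1]
grip_width: 25.4
gripper_force: 42.1
t: 8.15
tool_pos: [551.8, 224.8, 165.3]
tool_rot: [[-0.848, 0.53, 0.003], [0.53, 0.848, 0.004], [-0.001, 0.005, -1.0]]
ft_force: [1.5, 5.2, -1.1]
grip_width: 25.3
gripper_force: 40.4
t: 8.78
tool_pos: [550.6, 222.8, 225.0]
tool_rot: [[-0.847, 0.531, 0.0], [0.531, 0.847, -0.0], [-0.0, -0.0, -1.0]]
ft_force: [1.2, 0.8, 0.5]
grip_width: 60.5
gripper_force: 0.0
t: 9.02
tool_pos: [550.7, 222.8, 265.1]
tool_rot: [[-0.847, 0.531, 0.0], [0.531, 0.847, -0.0], [-0.0, -0.0, -1.0]]
ft_force: [0.5, -0.2, 0.4]
grip_width: 60.0
gripper_force: 0.0
t 9.0 pos [550.7 222.8 265.1] yaw 2.582 j6 0.81 w 60.0 gf 0.0 F [ 0.5 -0.2  0.4]
  -> shift units (tool xyz) [-16.5  -21.39   0.17]  turn z units -0.273
[array([ 602.6, -323.2]), array([ 543.2, -315.4]), array([ 483.7, -307.6]), array([ 424.2, -299.9])]
```

```bash
python3 -c "
import cv2
im=cv2.imread('pics/scene0.png')
cv2.imwrite('pics/s_r.png',cv2.resize(im[195:295,180:310],(780,600),interpolation=cv2.INTER_CUBIC))"
```

```text
(no output)
```

View pics/s_r.png

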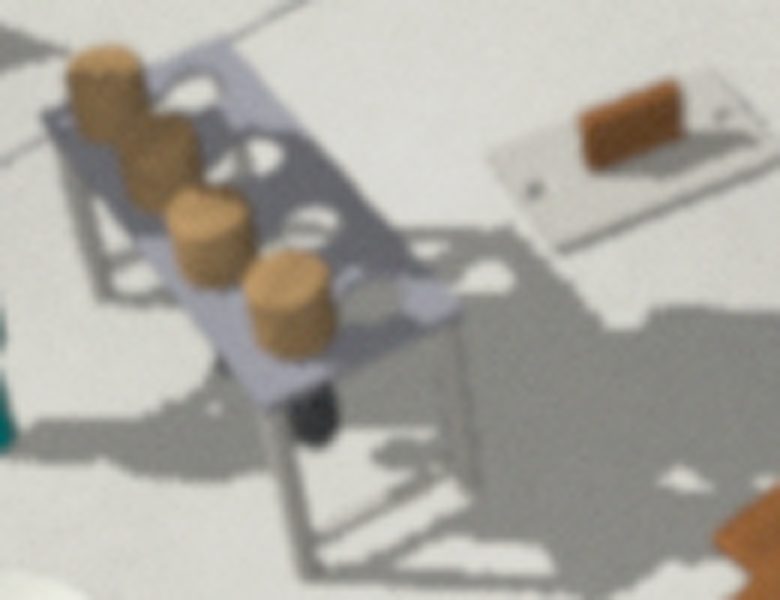

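The crop shows the four knobs centred at (291,305), (211,238), (161,163) and (107,95). The plate corners are (42,115), (225,38), (462,310) and (265,405), and the hatch bar is centred at (632,125).

```bash
python3 -c "
from h import *
np.set_printoptions(precision=1,suppress=True)
S=lambda l:np.array(l)/6+[180-.4,195-.4]
print('knobs',p2w('scene',S([(291,305),(211,238),(161,163),(107,95)]),143))
p=p2w('scene',S([(42,115),(225,38),(462,310),(265,405)]),125);print('plate',p,p.mean(0))
print('bar',p2w('scene',S([(632,125)]),25),p2w('scene',S([(589,123),(674,93)]),44))
"
```

```text
knobs [[ 604.2 -320.5]
 [ 543.9 -321.7]
 [ 485.1 -309.9]
 [ 425.3 -301.5]]
plate [[ 395.4 -323.3]
 [ 409.  -226. ]
 [ 644.3 -259.2]
 [ 629.6 -354.9]] [ 519.5 -290.9]
bar [[514.7 -53. ]] [[514.3 -81.6]
 [528.  -33.3]]
```

```bash
python3 -m handwheel '[[[-0.76,-0.98,0],[0,0,0]],[[-0.76,-0.98,0],[0,0,0]],[[-0.76,-0.98,0],[0,0,0]],[[-0.76,-0.98,0],[0,0,0]],[[-0.76,-0.98,0],[0,0,0]]]' >/dev/null
python3 -m handwheel '[[[-0.76,-0.98,0],[0,0,0]],[[-0.76,-0.98,0],[0,0,0]],[[-0.76,-0.98,0],[0,0,0]],[[-0.76,-0.98,0],[0,0,0]],[[-0.76,-0.98,0],[0,0,0]]]' >/dev/null
python3 -m handwheel '[[[-0.76,-0.98,0],[0,0,0]],[[-0.76,-0.98,0],[0,0,0]],[[-0.76,-0.98,0],[0,0,0]],[[-0.76,-0.98,0],[0,0,0]],[[-0.76,-0.98,0],[0,0,0]]]' >/dev/null
python3 -m handwheel '[[[-0.76,-0.98,0],[0,0,0]],[[-0.76,-0.98,0],[0,0,0]],[[-0.76,-0.98,0],[0,0,0]],[[-0.76,-0.98,0],[0,0,0]],[[-0.76,-0.98,0],[0,0,0]]]' >/dev/null
python3 -m handwheel '[[[-0.76,-0.98,0],[0,0,0]],[[-0.76,-0.98,0],[0,0,0]],[[0,0,1],[0,0,-0.091]],[[0,0,1],[0,0,-0.091]],[[0,0,0.5],[0,0,-0.091]]]' >/dev/null
python3 -m handwheel '[[[0,0,0],[0,0,0]]]' >/dev/null
python3 -c "
from h import *
plan(605,-320,151,3.01)"
```

```text
t 12.3 pos [ 604.8 -320.2  213. ] yaw 3.009 j6 -0.47 w 59.9 gf 0.0 F [ 0.3 -0.2  0.4]
  -> shift units (tool xyz) [-0.02  0.01  3.1 ]  turn z units -0.000
```

```bash
python3 -m handwheel '[[[0,0,1],[0,0,0]],[[0,0,1],[0,0,0]],[[0,0,1.0],[0,0,0]],[[0,0,0.1],[0,0,0]]]' 
python3 -m handwheel '[[[0,0,0],[0,0,0]],[[0,0,0],[0,0,0]],[[0,0,0],[0,0,0]],[[0,0,0],[0,0,0]]]' 30 40
python3 -m handwheel '[[[0,0,-0.15],[0,0,0]],[[0,0,-0.15],[0,0,0]],[[0,0,0],[0,0,0]]]'
python3 -c "
from h import *
plan(605,-320,151,3.01)"
```

```text
t: 12.78
tool_pos: [604.7, -319.8, 151.3]
tool_rot: [[-0.991, 0.132, -0.002], [0.132, 0.991, 0.001], [0.002, 0.001, -1.0]]
ft_force: [-0.9, 0.4, 0.4]
grip_width: 60.4
gripper_force: 0.0
t: 13.28
tool_pos: [606.0, -320.3, 153.8]
tool_rot: [[-0.991, 0.13, 0.002], [0.13, 0.991, -0.002], [-0.002, -0.001, -1.0]]
ft_force: [0.6, -0.1, 5.2]
grip_width: 36.9
gripper_force: 40.3
t: 13.65
tool_pos: [605.2, -319.7, 158.2]
tool_rot: [[-0.991, 0.13, -0.0], [0.13, 0.991, 0.0], [0.0, 0.0, -1.0]]
ft_force: [-1.0, 0.9, -0.8]
grip_width: 37.3
gripper_force: 40.1
t 13.7 pos [ 605.2 -319.7  158.2] yaw 3.011 j6 -0.47 w 37.3 gf 40.1 F [-1.   0.9 -0.8]
  -> shift units (tool xyz) [ 0.01 -0.02  0.36]  turn z units 0.001
```

```bash
python3 -m handwheel '[[[0,0.48,0],[0,0,0]],[[0,0.48,0],[0,0,0]],[[0,0.48,0],[0,0,0]],[[0,0.48,0],[0,0,0]],[[0,0,0],[0,0,0]]]'
python3 -m handwheel '[[[0,0,-0.6],[0,0,0]],[[0,0,-0.6],[0,0,0]],[[0,0,0],[0,0,0]]]'
python3 -c "
from h import *
plan(605,-320,151,3.01)
im=bot.grab_frame('scene'); cv2.imwrite('pics/s2.png',cv2.resize(im[175:295,180:310,::-1],(650,600),interpolation=cv2.INTER_CUBIC))"
```

```text
t: 14.28
tool_pos: [610.5, -280.6, 158.4]
tool_rot: [[-0.992, 0.129, -0.0], [0.129, 0.992, -0.0], [0.0, -0.0, -1.0]]
ft_force: [-0.1, -0.5, -1.9]
grip_width: 37.2
gripper_force: 40.1
t: 14.65
tool_pos: [611.2, -282.7, 184.5]
tool_rot: [[-0.991, 0.131, 0.003], [0.131, 0.991, -0.002], [-0.003, -0.002, -1.0]]
ft_force: [-0.0, -0.5, -1.4]
grip_width: 37.1
gripper_force: 40.1
t 14.7 pos [ 611.2 -282.7  184.5] yaw 3.011 j6 -0.42 w 37.1 gf 40.1 F [-0.  -0.5 -1.4]
  -> shift units (tool xyz) [ 0.07 -1.89  1.68]  turn z units 0.000
```

View pics/s2.png

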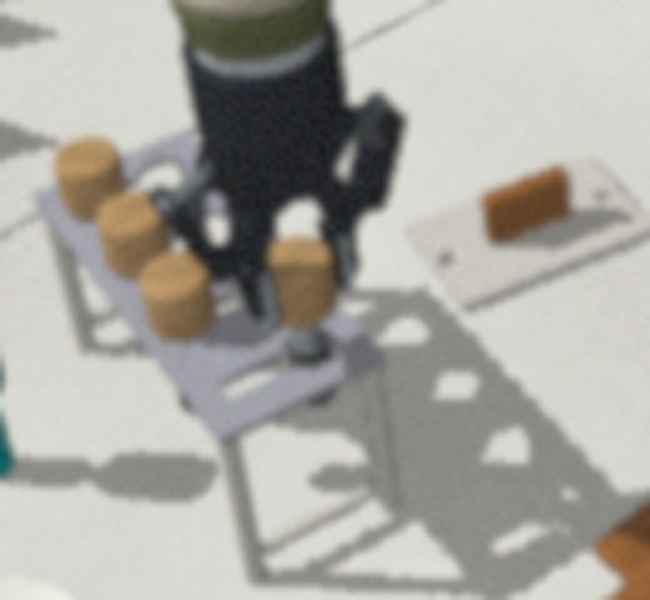

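The picture shows the brush coming up through the wide hole, with its dark head visible above the plate at (308,345). I lift on and carry it to the opening.

```bash
python3 -m handwheel '[[[0,0,-1],[0,0,0]],[[0,0,-1],[0,0,0]],[[0,0,-1],[0,0,0]],[[0,0,-1],[0,0,-0.104]],[[0,0,-0.3],[0,0,-0.104]]]'
python3 -m handwheel '[[[0,0,0],[0,0,-0.104]],[[0,0,0],[0,0,-0.104]],[[0,0,0],[0,0,-0.104]],[[0,0,0],[0,0,-0.104]],[[0,0,0],[0,0,-0.104]]]' >/dev/null
python3 -c "
from h import *
plan(593.4,292,270,4.154)"
```

```text
t: 15.32
tool_pos: [610.6, -282.2, 269.8]
tool_rot: [[-0.98, -0.2, 0.002], [-0.2, 0.98, -0.001], [-0.002, -0.001, -1.0]]
ft_force: [-0.2, -0.6, -1.8]
grip_width: 36.7
gripper_force: 40.2
t 15.9 pos [ 610.1 -281.9  267.8] yaw 4.160 j6 -1.57 w 36.8 gf 40.1 F [ 0.1 -0.5 -0.9]
  -> shift units (tool xyz) [-23.98  15.78  -0.1 ]  turn z units 0.004
```

```bash
python3 -m handwheel '[[[-0.96,0.63,0],[0,0,0]],[[-0.96,0.63,0],[0,0,0]],[[-0.96,0.63,0],[0,0,0]],[[-0.96,0.63,0],[0,0,0]],[[-0.96,0.63,0],[0,0,0]]]' >/dev/null
python3 -m handwheel '[[[-0.96,0.63,0],[0,0,0]],[[-0.96,0.63,0],[0,0,0]],[[-0.96,0.63,0],[0,0,0]],[[-0.96,0.63,0],[0,0,0]],[[-0.96,0.63,0],[0,0,0]]]' >/dev/null
python3 -m handwheel '[[[-0.96,0.63,0],[0,0,0]],[[-0.96,0.63,0],[0,0,0]],[[-0.96,0.63,0],[0,0,0]],[[-0.96,0.63,0],[0,0,0]],[[-0.96,0.63,0],[0,0,0]]]' >/dev/null
python3 -m handwheel '[[[-0.96,0.63,0],[0,0,0]],[[-0.96,0.63,0],[0,0,0]],[[-0.96,0.63,0],[0,0,0]],[[-0.96,0.63,0],[0,0,0]],[[-0.96,0.63,0],[0,0,0]]]' >/dev/null
python3 -m handwheel '[[[-0.96,0.63,0],[0,0,0]],[[-0.96,0.63,0],[0,0,0]],[[-0.96,0.63,0],[0,0,0]],[[-0.96,0.63,0],[0,0,0]],[[-0.96,0.63,0],[0,0,0]]]' >/dev/null
python3 -m handwheel '[[[0,0,0.5],[0,0,0]],[[0,0,0],[0,0,0]]]' >/dev/null
python3 -c "
from h import *
plan(593.4,292,125,4.154)
im=bot.grab_frame('scene'); cv2.imwrite('pics/s3.png',cv2.resize(im[60:220,290:450,::-1],(600,600),interpolation=cv2.INTER_CUBIC))"
```

```text
t 19.3 pos [596.5 292.1 256.8] yaw 4.155 j6 -0.68 w 36.8 gf 40.2 F [ 0.3  0.2 -0.7]
  -> shift units (tool xyz) [0.07 0.12 6.59]  turn z units 0.000
```

View pics/s3.png

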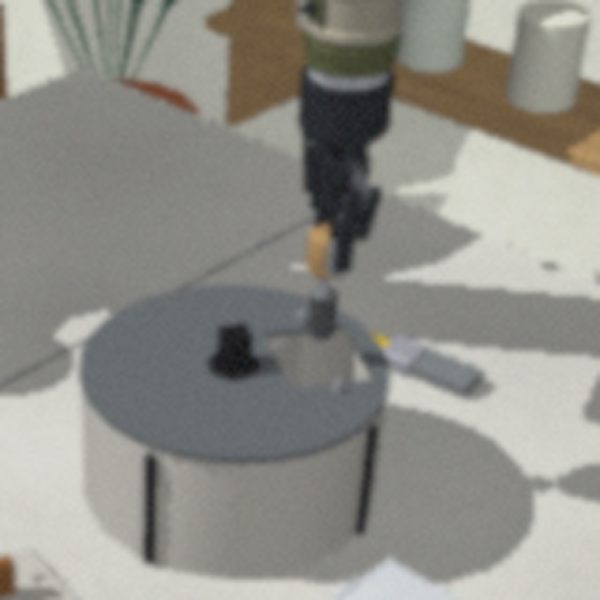

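The brush hangs over the opening at (320,330), and no divider shows in the opening. I lower it in.

```bash
python3 -m handwheel '[[[0.07,0.12,1],[0,0,0]],[[0,0,1],[0,0,0]],[[0,0,1],[0,0,0]],[[0,0,1],[0,0,0]],[[0,0,1],[0,0,0]]]'
python3 -m handwheel '[[[0,0,1],[0,0,0]],[[0,0,0.6],[0,0,0]],[[0,0,0],[0,0,0]]]'
python3 -m handwheel '[[[0,0,0],[0,0,0]],[[0,0,0],[0,0,0]],[[0,0,0],[0,0,0]]]' 50
python3 -m handwheel '[[[0,0,-1],[0,0,0]],[[0,0,-1],[0,0,0]],[[0,0,-1],[0,0,0]],[[0,0,-1],[0,0,0]],[[0,0,-1],[0,0,0]]]'
python3 -c "
from h import *
plan(551.5,225,225,4.154)"
```

```text
t: 20.0
tool_pos: [594.7, 291.3, 158.0]
tool_rot: [[-0.531, -0.848, 0.0], [-0.848, 0.531, -0.0], [-0.0, -0.0, -1.0]]
ft_force: [-0.0, 0.3, -1.3]
grip_width: 37.1
gripper_force: 40.2
t: 20.38
tool_pos: [593.9, 291.6, 125.5]
tool_rot: [[-0.53, -0.848, -0.002], [-0.848, 0.53, -0.001], [0.002, 0.001, -1.0]]
ft_force: [0.0, 0.1, -1.5]
grip_width: 36.7
gripper_force: 40.2
t: 20.75
tool_pos: [594.8, 292.6, 127.2]
tool_rot: [[-0.529, -0.848, 0.001], [-0.848, 0.529, 0.0], [-0.001, -0.001, -1.0]]
ft_force: [-0.0, 0.3, 0.2]
grip_width: 50.1
gripper_force: 0.0
t: 21.38
tool_pos: [594.4, 292.4, 227.4]
tool_rot: [[-0.529, -0.848, 0.001], [-0.848, 0.529, 0.0], [-0.0, -0.001, -1.0]]
ft_force: [-0.0, 0.3, 0.3]
grip_width: 49.7
gripper_force: 0.0
t 21.4 pos [594.4 292.4 227.4] yaw 4.155 j6 -0.68 w 49.7 gf 0.0 F [-0.   0.3  0.3]
  -> shift units (tool xyz) [4.   0.04 0.12]  turn z units 0.000
```

```bash
python3 -m handwheel '[[[1,0,0],[0,0,0]],[[1,0.04,0],[0,0,0]],[[1,0,0],[0,0,0]],[[1,0,0.5],[0,0,0]],[[0,0,0.5],[0,0,0]]]' >/dev/null
python3 -m handwheel '[[[0,0,1],[0,0,0]],[[0,0,0.9],[0,0,0]],[[0,0,0],[0,0,0]]]'
python3 -m handwheel '[[[0,0,0],[0,0,0]],[[0,0,0],[0,0,0]],[[0,0,0],[0,0,0]]]' 20
python3 -m handwheel '[[[0,0,0],[0,0,0.1]],[[0,0,0],[0,0,0.1]],[[0,0,0],[0,0,0.1]],[[0,0,0],[0,0,0.1]],[[0,0,0],[0,0,0.1]]]'
python3 -m handwheel '[[[0,0,0],[0,0,0.1]],[[0,0,0],[0,0,0.1]],[[0,0,0],[0,0,0.1]],[[0,0,0],[0,0,0.1]],[[0,0,0],[0,0,0.1]]]'
python3 -m handwheel '[[[0,0,0],[0,0,0]]]'
python3 -c "
from h import *
plan(551.5,225,225,2.583);print(bot.get_state()['ft_torque'])"
```

```text
t: 22.38
tool_pos: [550.6, 225.2, 166.7]
tool_rot: [[-0.529, -0.849, -0.003], [-0.849, 0.529, -0.001], [0.002, 0.002, -1.0]]
ft_force: [0.9, -0.6, 0.8]
grip_width: 50.2
gripper_force: 0.0
t: 22.75
tool_pos: [547.9, 227.3, 169.5]
tool_rot: [[-0.527, -0.85, -0.006], [-0.85, 0.527, 0.004], [-0.001, 0.007, -1.0]]
ft_force: [-12.2, 7.3, 7.0]
grip_width: 25.2
gripper_force: 42.7
t: 23.38
tool_pos: [547.8, 227.4, 169.4]
tool_rot: [[-0.975, -0.224, -0.006], [-0.224, 0.975, 0.005], [0.004, 0.006, -1.0]]
ft_force: [-12.1, 6.9, 6.2]
grip_width: 25.4
gripper_force: 42.7
t: 24.0
tool_pos: [547.9, 227.5, 169.4]
tool_rot: [[-0.847, 0.531, -0.005], [0.531, 0.847, 0.005], [0.007, 0.001, -1.0]]
ft_force: [-12.2, 6.9, 5.2]
grip_width: 25.5
gripper_force: 42.5
t: 24.12
tool_pos: [547.9, 227.5, 169.4]
tool_rot: [[-0.849, 0.528, -0.005], [0.528, 0.849, 0.005], [0.007, 0.001, -1.0]]
ft_force: [-12.3, 7.2, 6.2]
grip_width: 25.3
gripper_force: 42.6
t 24.1 pos [547.9 227.5 169.4] yaw 2.585 j6 0.81 w 25.3 gf 42.6 F [-12.3   7.2   6.2]
  -> shift units (tool xyz) [-0.2  -0.01 -2.78]  turn z units 0.001
[ 1.50288902  1.97782032 -0.08934056]
```

```bash
python3 -m handwheel '[[[0,0,0],[0,0,0]],[[0,0,0],[0,0,0]],[[0,0,-1],[0,0,0]],[[0,0,-1],[0,0,0]],[[0,0,-1],[0,0,0]]]' 60 >/dev/null
python3 -m handwheel '[[[0,0,-1],[0,0,0]],[[-0.59,-0.97,-0.5],[0,0,0]],[[-0.59,-0.97,0],[0,0,0]],[[-0.59,-0.97,0],[0,0,0]],[[-0.59,-0.97,0],[0,0,0]]]' >/dev/null
python3 -m handwheel '[[[-0.59,-0.97,0],[0,0,0]],[[-0.59,-0.97,0],[0,0,0]],[[-0.59,-0.97,0],[0,0,0]],[[-0.59,-0.97,0],[0,0,0]],[[-0.59,-0.97,0],[0,0,0]]]' >/dev/null
python3 -m handwheel '[[[-0.59,-0.97,0],[0,0,0]],[[-0.59,-0.97,0],[0,0,0]],[[-0.59,-0.97,0],[0,0,0]],[[-0.59,-0.97,0],[0,0,0]],[[-0.59,-0.97,0],[0,0,0]]]' >/dev/null
python3 -m handwheel '[[[-0.59,-0.97,0],[0,0,0]],[[-0.59,-0.97,0],[0,0,0]],[[-0.59,-0.97,0],[0,0,0]],[[-0.59,-0.97,0],[0,0,0]],[[-0.59,-0.97,0],[0,0,0]]]' >/dev/null
python3 -m handwheel '[[[-0.59,-0.97,0],[0,0,0]],[[-0.59,-0.97,0],[0,0,0]],[[-0.59,-0.97,0],[0,0,0]],[[-0.59,-0.97,0],[0,0,0]],[[-0.59,-0.97,0],[0,0,0]]]' >/dev/null
python3 -m handwheel '[[[0,0,1],[0,0,-0.09]],[[0,0,1],[0,0,-0.09]],[[0,0,0.5],[0,0,-0.091]],[[0,0,0],[0,0,0]]]' >/dev/null
python3 -c "
from h import *
plan(545,-321,154,3.011)"
```

```text
t 28.4 pos [ 544.6 -320.3  207.2] yaw 3.008 j6 -0.52 w 59.9 gf 0.0 F [-0.2  0.4 -0.5]
  -> shift units (tool xyz) [-0.03 -0.03  2.66]  turn z units -0.002
```

```bash
python3 -m handwheel '[[[0,0,1],[0,0,0]],[[0,0,1],[0,0,0]],[[0,0,0.65],[0,0,0]]]' >/dev/null
python3 -m handwheel '[[[0,0,0],[0,0,0]],[[0,0,0],[0,0,0]],[[0,0,0],[0,0,0]],[[0,0,0],[0,0,0]]]' 30 
python3 -m handwheel '[[[0,0,-0.15],[0,0,0]],[[0,0,-0.15],[0,0,0]],[[0,0,0],[0,0,0]]]'
python3 -c "
from h import *
plan(551.5,-274.4,154,3.011)"
```

```text
t: 29.25
tool_pos: [545.4, -320.2, 155.9]
tool_rot: [[-0.991, 0.132, 0.001], [0.132, 0.991, -0.001], [-0.001, -0.001, -1.0]]
ft_force: [0.4, -0.6, -1.0]
grip_width: 36.8
gripper_force: 40.0
t: 29.62
tool_pos: [545.4, -320.2, 161.8]
tool_rot: [[-0.991, 0.132, 0.001], [0.132, 0.991, -0.001], [-0.001, -0.0, -1.0]]
ft_force: [-0.2, 0.0, -0.3]
grip_width: 37.3
gripper_force: 40.0
t 29.6 pos [ 545.4 -320.2  161.8] yaw 3.010 j6 -0.53 w 37.3 gf 40.0 F [-0.2  0.  -0.3]
  -> shift units (tool xyz) [-0.    2.31  0.39]  turn z units -0.001
```

```bash
python3 -m handwheel '[[[0,0.58,0],[0,0,0]],[[0,0.58,0],[0,0,0]],[[0,0.58,0],[0,0,0]],[[0,0.58,0],[0,0,0]],[[0,0,0],[0,0,0]]]'
python3 -m handwheel '[[[0,0,-0.6],[0,0,0]],[[0,0,-0.6],[0,0,0]],[[0,0,0],[0,0,0]]]'
python3 -m handwheel '[[[0,0,-1],[0,0,0]],[[0,0,-1],[0,0,0]],[[0,0,-1],[0,0,0]],[[0,0,-1],[0,0,0.09]],[[0,0,-0.3],[0,0,0.09]]]'
python3 -m handwheel '[[[0,0,0],[0,0,0.092]],[[0,0,0],[0,0,0]]]' >/dev/null
python3 -c "
from h import *
plan(615.3,186.4,270,2.583)"
```

```text
t: 30.25
tool_pos: [551.4, -272.8, 161.4]
tool_rot: [[-0.991, 0.13, -0.0], [0.13, 0.991, -0.0], [0.0, -0.0, -1.0]]
ft_force: [0.6, 0.5, -0.3]
grip_width: 36.6
gripper_force: 40.1
t: 30.62
tool_pos: [552.2, -275.1, 187.3]
tool_rot: [[-0.991, 0.132, 0.003], [0.132, 0.991, -0.002], [-0.003, -0.002, -1.0]]
ft_force: [0.4, 0.3, 0.4]
grip_width: 37.3
gripper_force: 40.1
t: 31.25
tool_pos: [551.7, -274.7, 272.9]
tool_rot: [[-0.913, 0.408, 0.002], [0.408, 0.913, -0.002], [-0.003, -0.001, -1.0]]
ft_force: [0.9, -0.1, -0.8]
grip_width: 37.0
gripper_force: 40.1
t 31.5 pos [ 551.2 -274.3  271.3] yaw 2.583 j6 -0.03 w 36.5 gf 40.1 F [-0.4  0.2 -0.7]
  -> shift units (tool xyz) [ 9.48 21.24  0.06]  turn z units 0.000
```

```bash
python3 -m handwheel '[[[0.43,0.965,0],[0,0,0]],[[0.43,0.965,0],[0,0,0]],[[0.43,0.965,0],[0,0,0]],[[0.43,0.965,0],[0,0,0]],[[0.43,0.965,0],[0,0,0]]]' >/dev/null
python3 -m handwheel '[[[0.43,0.965,0],[0,0,0]],[[0.43,0.965,0],[0,0,0]],[[0.43,0.965,0],[0,0,0]],[[0.43,0.965,0],[0,0,0]],[[0.43,0.965,0],[0,0,0]]]' >/dev/null
python3 -m handwheel '[[[0.43,0.965,0],[0,0,0]],[[0.43,0.965,0],[0,0,0]],[[0.43,0.965,0],[0,0,0]],[[0.43,0.965,0],[0,0,0]],[[0.43,0.965,0],[0,0,0]]]' >/dev/null
python3 -m handwheel '[[[0.43,0.965,0],[0,0,0]],[[0.43,0.965,0],[0,0,0]],[[0.43,0.965,0],[0,0,0]],[[0.43,0.965,0],[0,0,0]],[[0.43,0.965,0],[0,0,0]]]' >/dev/null
python3 -m handwheel '[[[0.43,0.965,0],[0,0,0]],[[0.43,0.965,0],[0,0,0]],[[0,0,0.5],[0,0,0]],[[0,0,0],[0,0,0]]]' >/dev/null
python3 -c "
from h import *
plan(615.3,186.4,125,2.583)
im=bot.grab_frame('scene'); cv2.imwrite('pics/s4.png',cv2.resize(im[60:220,290:450,::-1],(600,600),interpolation=cv2.INTER_CUBIC))"
```

```text
t 34.5 pos [615.6 186.2 259.8] yaw 2.582 j6 0.73 w 36.8 gf 40.2 F [1.1 0.3 0.6]
  -> shift units (tool xyz) [0.01 0.02 6.74]  turn z units -0.000
```

View pics/s4.png

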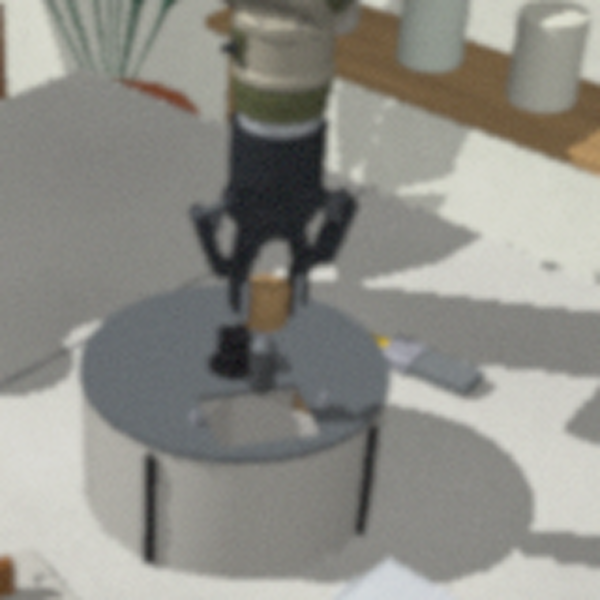

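The brush hangs over the turned opening (258,418). The first brush's knob shows at (300,402) beyond the divider, in its own compartment. I lower this one in.

```bash
python3 -m handwheel '[[[0,0,1],[0,0,0]],[[0,0,1],[0,0,0]],[[0,0,1],[0,0,0]],[[0,0,1],[0,0,0]],[[0,0,1],[0,0,0]]]' >/dev/null
python3 -m handwheel '[[[0,0,1],[0,0,0]],[[0,0,0.7],[0,0,0]],[[0,0,0],[0,0,0]]]'
python3 -m handwheel '[[[0,0,0],[0,0,0]],[[0,0,0],[0,0,0]],[[0,0,0],[0,0,0]]]' 50
python3 -m handwheel '[[[0,0,-1],[0,0,0]],[[0,0,-1],[0,0,0]],[[0,0,-1],[0,0,0]],[[0,0,-1],[0,0,0]],[[0,0,-1],[0,0,0]]]'
python3 -c "
from h import *
plan(548.5,228,168,4.154)"
```

```text
t: 35.55
tool_pos: [615.5, 185.6, 126.3]
tool_rot: [[-0.847, 0.531, -0.002], [0.531, 0.847, -0.001], [0.002, -0.002, -1.0]]
ft_force: [0.0, 0.3, 0.0]
grip_width: 37.1
gripper_force: 40.2
t: 35.92
tool_pos: [616.6, 186.4, 128.1]
tool_rot: [[-0.848, 0.531, 0.001], [0.531, 0.848, 0.0], [-0.001, 0.001, -1.0]]
ft_force: [0.4, 0.4, 0.3]
grip_width: 50.3
gripper_force: 0.0
t: 36.55
tool_pos: [616.2, 186.3, 228.4]
tool_rot: [[-0.848, 0.531, 0.001], [0.531, 0.848, -0.0], [-0.001, 0.0, -1.0]]
ft_force: [-0.6, 0.6, -0.1]
grip_width: 50.1
gripper_force: 0.0
t 36.5 pos [616.2 186.3 228.4] yaw 2.582 j6 0.73 w 50.1 gf 0.0 F [-0.6  0.6 -0.1]
  -> shift units (tool xyz) [ 3.98 -0.03  3.02]  turn z units -1.001
```

```bash
python3 -m handwheel '[[[1,0,0],[0,0,0]],[[1,-0.03,0],[0,0,0]],[[1,0,0],[0,0,0]],[[1,0,0],[0,0,0]],[[0,0,0],[0,0,-0.1]]]' >/dev/null
python3 -m handwheel '[[[0,0,0],[0,0,-0.1]],[[0,0,0],[0,0,-0.1]],[[0,0,0],[0,0,-0.1]],[[0,0,0],[0,0,-0.1]],[[0,0,0],[0,0,-0.1]]]' >/dev/null
python3 -m handwheel '[[[0,0,0],[0,0,-0.1]],[[0,0,0],[0,0,-0.1]],[[0,0,0],[0,0,-0.1]],[[0,0,0],[0,0,-0.1]],[[0,0,0],[0,0,0]]]' >/dev/null
python3 -m handwheel '[[[0,0,1],[0,0,0]],[[0,0,1],[0,0,0]],[[0,0,1],[0,0,0]],[[0,0,0],[0,0,0]]]'
python3 -m handwheel '[[[0,0,0],[0,0,0]],[[0,0,0],[0,0,0]],[[0,0,0],[0,0,0]]]' 20
python3 -m handwheel '[[[0,0,0],[0,0,0.1]],[[0,0,0],[0,0,0.1]],[[0,0,0],[0,0,0.1]],[[0,0,0],[0,0,0.1]],[[0,0,0],[0,0,0.1]]]'
python3 -m handwheel '[[[0,0,0],[0,0,0.1]],[[0,0,0],[0,0,0.1]],[[0,0,0],[0,0,0.1]],[[0,0,0],[0,0,0.1]],[[0,0,0],[0,0,0.1]]]' >/dev/null
python3 -m handwheel '[[[0,0,0],[0,0,0]]]'
python3 -c "
from h import *
plan(548.5,228,168,2.583);print(bot.get_state()['ft_torque'])"
```

```text
t: 38.92
tool_pos: [546.6, 228.1, 165.7]
tool_rot: [[-0.533, -0.846, -0.003], [-0.846, 0.533, -0.001], [0.003, 0.002, -1.0]]
ft_force: [-1.3, 0.8, 0.1]
grip_width: 50.0
gripper_force: 0.0
t: 39.3
tool_pos: [548.4, 228.5, 168.5]
tool_rot: [[-0.531, -0.847, 0.002], [-0.847, 0.531, 0.001], [-0.001, -0.001, -1.0]]
ft_force: [-0.7, 0.6, 4.4]
grip_width: 25.2
gripper_force: 41.7
t: 39.92
tool_pos: [548.9, 227.8, 168.4]
tool_rot: [[-0.976, -0.219, 0.002], [-0.219, 0.976, -0.001], [-0.002, -0.001, -1.0]]
ft_force: [-0.2, -2.6, 3.4]
grip_width: 25.5
gripper_force: 41.8
t: 40.67
tool_pos: [548.8, 227.0, 168.5]
tool_rot: [[-0.847, 0.532, 0.002], [0.532, 0.847, -0.002], [-0.003, -0.001, -1.0]]
ft_force: [-1.2, -5.0, 5.8]
grip_width: 25.4
gripper_force: 42.0
t 40.7 pos [548.8 227.  168.5] yaw 2.581 j6 0.82 w 25.4 gf 42.0 F [-1.2 -5.   5.8]
  -> shift units (tool xyz) [0.04 0.03 0.02]  turn z units -0.001
[-0.95373614  0.235153   -0.0758469 ]
```

```bash
python3 -m handwheel '[[[0,0,0],[0,0,0]],[[0,0,0],[0,0,0]],[[0,0,-1],[0,0,0]],[[0,0,-1],[0,0,0]],[[0,0,-1],[0,0,0]]]' 60 >/dev/null
python3 -m handwheel '[[[-0.466,-0.978,-1],[0,0,0]],[[-0.466,-0.978,-0.5],[0,0,0]],[[-0.466,-0.978,0],[0,0,0]],[[-0.466,-0.978,0],[0,0,0]],[[-0.466,-0.978,0],[0,0,0]]]' >/dev/null
python3 -m handwheel '[[[-0.466,-0.978,0],[0,0,0]],[[-0.466,-0.978,0],[0,0,0]],[[-0.466,-0.978,0],[0,0,0]],[[-0.466,-0.978,0],[0,0,0]],[[-0.466,-0.978,0],[0,0,0]]]' >/dev/null
python3 -m handwheel '[[[-0.466,-0.978,0],[0,0,0]],[[-0.466,-0.978,0],[0,0,0]],[[-0.466,-0.978,0],[0,0,0]],[[-0.466,-0.978,0],[0,0,0]],[[-0.466,-0.978,0],[0,0,0]]]' >/dev/null
python3 -m handwheel '[[[-0.466,-0.978,0],[0,0,0]],[[-0.466,-0.978,0],[0,0,0]],[[-0.466,-0.978,0],[0,0,0]],[[-0.466,-0.978,0],[0,0,0]],[[-0.466,-0.978,0],[0,0,0]]]' >/dev/null
python3 -m handwheel '[[[-0.466,-0.978,0],[0,0,0]],[[-0.466,-0.978,0],[0,0,0]],[[-0.466,-0.978,0],[0,0,0]],[[-0.466,-0.978,0],[0,0,0]],[[-0.466,-0.978,0],[0,0,0]]]' >/dev/null
python3 -m handwheel '[[[0,0,1],[0,0,-0.09]],[[0,0,1],[0,0,-0.09]],[[0,0,0.5],[0,0,-0.092]],[[0,0,0],[0,0,0]]]' >/dev/null
python3 -c "
from h import *
plan(485.7,-309.7,154,3.011)"
```

```text
t 44.9 pos [ 485.6 -310.2  206.4] yaw 3.008 j6 -0.57 w 60.0 gf 0.0 F [0.7 0.9 0.8]
  -> shift units (tool xyz) [-0.01  0.02  2.62]  turn z units -0.002
```

```bash
python3 -m handwheel '[[[0,0,1],[0,0,0]],[[0,0,1],[0,0,0]],[[0,0,0.62],[0,0,0]]]' >/dev/null
python3 -m handwheel '[[[0,0,0],[0,0,0]],[[0,0,0],[0,0,0]],[[0,0,0],[0,0,0]],[[0,0,0],[0,0,0]]]' 30 
python3 -m handwheel '[[[0,0,-0.15],[0,0,0]],[[0,0,-0.15],[0,0,0]],[[0,0,0],[0,0,0]]]'
python3 -c "
from h import *
plan(492,-266.6,154,3.011)"
```

```text
t: 45.8
tool_pos: [486.3, -310.1, 155.3]
tool_rot: [[-0.991, 0.132, 0.001], [0.132, 0.991, -0.001], [-0.001, -0.0, -1.0]]
ft_force: [1.1, 0.2, -0.6]
grip_width: 37.1
gripper_force: 40.1
t: 46.18
tool_pos: [486.3, -310.1, 161.4]
tool_rot: [[-0.991, 0.132, 0.001], [0.132, 0.991, -0.001], [-0.001, -0.001, -1.0]]
ft_force: [-0.1, 0.1, -0.2]
grip_width: 36.8
gripper_force: 40.1
t 46.2 pos [ 486.3 -310.1  161.4] yaw 3.009 j6 -0.57 w 36.8 gf 40.1 F [-0.1  0.1 -0.2]
  -> shift units (tool xyz) [0.   2.19 0.37]  turn z units -0.001
```

```bash
python3 -m handwheel '[[[0,0.55,0],[0,0,0]],[[0,0.55,0],[0,0,0]],[[0,0.55,0],[0,0,0]],[[0,0.55,0],[0,0,0]],[[0,0,0],[0,0,0]]]'
python3 -m handwheel '[[[0,0,-0.6],[0,0,0]],[[0,0,-0.6],[0,0,0]],[[0,0,0],[0,0,0]]]'
python3 -m handwheel '[[[0,0,-1],[0,0,0]],[[0,0,-1],[0,0,0]],[[0,0,-1],[0,0,0]],[[0,0,-1],[0,0,-0.104]],[[0,0,-0.3],[0,0,-0.104]]]'
python3 -m handwheel '[[[0,0,0],[0,0,-0.104]],[[0,0,0],[0,0,-0.104]],[[0,0,0],[0,0,-0.104]],[[0,0,0],[0,0,-0.104]],[[0,0,0],[0,0,-0.102]]]' >/dev/null
python3 -c "
from h import *
plan(506.7,160.5,270,4.152)"
```

```text
t: 46.8
tool_pos: [492.0, -265.2, 161.0]
tool_rot: [[-0.991, 0.13, -0.0], [0.13, 0.991, 0.0], [0.0, 0.0, -1.0]]
ft_force: [-0.7, 0.5, -1.0]
grip_width: 36.8
gripper_force: 40.2
t: 47.18
tool_pos: [492.8, -267.3, 186.7]
tool_rot: [[-0.991, 0.132, 0.003], [0.132, 0.991, -0.002], [-0.003, -0.002, -1.0]]
ft_force: [0.4, 0.2, -1.2]
grip_width: 37.0
gripper_force: 40.2
t: 47.8
tool_pos: [492.3, -266.9, 272.4]
tool_rot: [[-0.98, -0.198, 0.002], [-0.198, 0.98, -0.002], [-0.002, -0.002, -1.0]]
ft_force: [0.1, 0.4, -1.5]
grip_width: 37.0
gripper_force: 40.2
t 48.4 pos [ 491.8 -266.5  270.8] yaw 4.155 j6 -1.65 w 36.7 gf 40.3 F [ 0.4 -0.1 -0.8]
  -> shift units (tool xyz) [-18.51  10.67   0.04]  turn z units 0.002
```

19 rows of (-0.974, 0.562).

```bash
python3 -m handwheel '[[[-0.974,0.562,0],[0,0,0]],[[-0.974,0.562,0],[0,0,0]],[[-0.974,0.562,0],[0,0,0]],[[-0.974,0.562,0],[0,0,0]],[[-0.974,0.562,0],[0,0,0]]]' >/dev/null
python3 -m handwheel '[[[-0.974,0.562,0],[0,0,0]],[[-0.974,0.562,0],[0,0,0]],[[-0.974,0.562,0],[0,0,0]],[[-0.974,0.562,0],[0,0,0]],[[-0.974,0.562,0],[0,0,0]]]' >/dev/null
python3 -m handwheel '[[[-0.974,0.562,0],[0,0,0]],[[-0.974,0.562,0],[0,0,0]],[[-0.974,0.562,0],[0,0,0]],[[-0.974,0.562,0],[0,0,0]],[[-0.974,0.562,0],[0,0,0]]]' >/dev/null
python3 -m handwheel '[[[-0.974,0.562,0],[0,0,0]],[[-0.974,0.562,0],[0,0,0]],[[-0.974,0.562,0],[0,0,0]],[[-0.974,0.562,0],[0,0,0]],[[0,0,0],[0,0,0]]]' >/dev/null
python3 -m handwheel '[[[0,0,0.5],[0,0,0]],[[0,0,0],[0,0,0]]]' >/dev/null
python3 -c "
from h import *
plan(506.7,160.5,125,4.152)
im=bot.grab_frame('scene'); cv2.imwrite('pics/s5.png',cv2.resize(im[60:220,290:450,::-1],(600,600),interpolation=cv2.INTER_CUBIC))"
```

```text
t 51.2 pos [507.7 160.2 259.7] yaw 4.149 j6 -0.85 w 37.0 gf 40.3 F [-0.3  0.3 -0.9]
  -> shift units (tool xyz) [0.   0.04 6.73]  turn z units -0.002
```

View pics/s5.png

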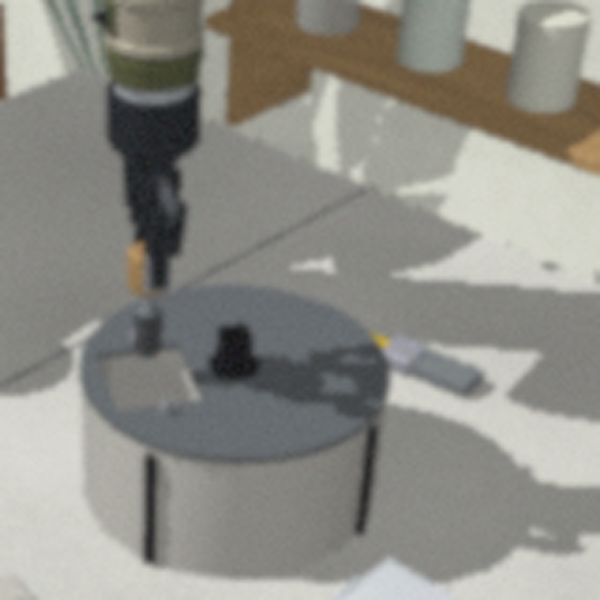

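The brush hangs over the opening (150,380), which is clear. I lower it in, then turn the cover.

```bash
python3 -m handwheel '[[[0,0.04,1],[0,0,0]],[[0,0,1],[0,0,0]],[[0,0,1],[0,0,0]],[[0,0,1],[0,0,0]],[[0,0,1],[0,0,0]]]' >/dev/null
python3 -m handwheel '[[[0,0,1],[0,0,0]],[[0,0,0.7],[0,0,0]],[[0,0,0],[0,0,0]]]'
python3 -m handwheel '[[[0,0,0],[0,0,0]],[[0,0,0],[0,0,0]],[[0,0,0],[0,0,0]]]' 50
python3 -m handwheel '[[[0,0,-1],[0,0,0]],[[0,0,-1],[0,0,0]],[[0,0,-1],[0,0,0]],[[0,0,-1],[0,0,0]],[[0,0,-1],[0,0,0]]]'
python3 -c "
from h import *
plan(548.7,227.3,168,4.152)"
```

```text
t: 52.22
tool_pos: [507.2, 160.6, 125.9]
tool_rot: [[-0.534, -0.846, -0.002], [-0.846, 0.534, -0.0], [0.002, 0.002, -1.0]]
ft_force: [-0.8, -0.9, -0.5]
grip_width: 37.0
gripper_force: 40.3
t: 52.6
tool_pos: [508.4, 161.2, 127.6]
tool_rot: [[-0.533, -0.846, 0.001], [-0.846, 0.533, 0.0], [-0.001, -0.001, -1.0]]
ft_force: [-0.3, 0.7, 0.1]
grip_width: 50.0
gripper_force: 0.0
t: 53.22
tool_pos: [508.0, 161.2, 227.9]
tool_rot: [[-0.533, -0.846, 0.001], [-0.846, 0.533, 0.0], [-0.0, -0.001, -1.0]]
ft_force: [0.3, -0.1, 0.5]
grip_width: 50.2
gripper_force: 0.0
t 53.2 pos [508.  161.2 227.9] yaw 4.150 j6 -0.85 w 50.2 gf 0.0 F [ 0.3 -0.1  0.5]
  -> shift units (tool xyz) [-3.88  0.04  3.  ]  turn z units -0.001
```

```bash
python3 -m handwheel '[[[-0.97,0,0],[0,0,0]],[[-0.97,0.04,0],[0,0,0]],[[-0.97,0,0],[0,0,0]],[[-0.97,0,0],[0,0,0]],[[0,0,0.5],[0,0,0]]]' >/dev/null
python3 -m handwheel '[[[0,0,1],[0,0,0]],[[0,0,1],[0,0,0]],[[0,0,0.5],[0,0,0]],[[0,0,0],[0,0,0]]]'
python3 -m handwheel '[[[0,0,0],[0,0,0]],[[0,0,0],[0,0,0]],[[0,0,0],[0,0,0]]]' 20
python3 -m handwheel '[[[0,0,0],[0,0,0.1]],[[0,0,0],[0,0,0.1]],[[0,0,0],[0,0,0.1]],[[0,0,0],[0,0,0.1]],[[0,0,0],[0,0,0.1]]]'
python3 -m handwheel '[[[0,0,0],[0,0,0.1]],[[0,0,0],[0,0,0.1]],[[0,0,0],[0,0,0.1]],[[0,0,0],[0,0,0.1]],[[0,0,0],[0,0,0.1]]]' >/dev/null
python3 -m handwheel '[[[0,0,0],[0,0,0]]]'
python3 -c "
from h import *
plan(548.5,228,168,2.583);print(bot.get_state()['ft_torque'])"
```

```text
t: 54.35
tool_pos: [547.8, 226.6, 166.1]
tool_rot: [[-0.534, -0.846, -0.002], [-0.846, 0.534, -0.001], [0.002, 0.001, -1.0]]
ft_force: [-0.0, -0.0, 0.6]
grip_width: 49.7
gripper_force: 0.0
t: 54.72
tool_pos: [548.1, 227.8, 168.0]
tool_rot: [[-0.533, -0.846, -0.0], [-0.846, 0.533, 0.001], [-0.001, 0.001, -1.0]]
ft_force: [-4.3, 2.1, 5.6]
grip_width: 25.3
gripper_force: 43.1
t: 55.35
tool_pos: [548.2, 227.6, 168.0]
tool_rot: [[-0.976, -0.217, 0.0], [-0.217, 0.976, 0.001], [-0.0, 0.001, -1.0]]
ft_force: [-5.0, 1.1, 5.0]
grip_width: 25.3
gripper_force: 43.1
t: 56.1
tool_pos: [548.2, 227.3, 168.0]
tool_rot: [[-0.845, 0.534, 0.0], [0.534, 0.845, 0.0], [-0.0, 0.0, -1.0]]
ft_force: [-5.3, 0.8, 5.0]
grip_width: 25.3
gripper_force: 43.1
t 56.1 pos [548.2 227.3 168. ] yaw 2.578 j6 0.82 w 25.3 gf 43.1 F [-5.3  0.8  5. ]
  -> shift units (tool xyz) [0.   0.04 0.  ]  turn z units -0.003
[ 0.13768677  0.86117796 -0.10074724]
```

```bash
python3 -m handwheel '[[[0,0,0],[0,0,0]],[[0,0,0],[0,0,0]],[[0,0,-1],[0,0,0]],[[0,0,-1],[0,0,0]],[[0,0,-1],[0,0,0]]]' 60 >/dev/null
python3 -m handwheel '[[[-0.344,-0.984,-1],[0,0,0]],[[-0.344,-0.984,-0.5],[0,0,0]],[[-0.344,-0.984,0],[0,0,0]],[[-0.344,-0.984,0],[0,0,0]],[[-0.344,-0.984,0],[0,0,0]]]' >/dev/null
python3 -m handwheel '[[[-0.344,-0.984,0],[0,0,0]],[[-0.344,-0.984,0],[0,0,0]],[[-0.344,-0.984,0],[0,0,0]],[[-0.344,-0.984,0],[0,0,0]],[[-0.344,-0.984,0],[0,0,0]]]' >/dev/null
python3 -m handwheel '[[[-0.344,-0.984,0],[0,0,0]],[[-0.344,-0.984,0],[0,0,0]],[[-0.344,-0.984,0],[0,0,0]],[[-0.344,-0.984,0],[0,0,0]],[[-0.344,-0.984,0],[0,0,0]]]' >/dev/null
python3 -m handwheel '[[[-0.344,-0.984,0],[0,0,0]],[[-0.344,-0.984,0],[0,0,0]],[[-0.344,-0.984,0],[0,0,0]],[[-0.344,-0.984,0],[0,0,0]],[[-0.344,-0.984,0],[0,0,0]]]' >/dev/null
python3 -m handwheel '[[[-0.344,-0.984,0],[0,0,0]],[[-0.344,-0.984,0],[0,0,0]],[[-0.344,-0.984,0],[0,0,0]],[[-0.344,-0.984,0],[0,0,0]],[[-0.344,-0.984,0],[0,0,0]]]' >/dev/null
python3 -m handwheel '[[[-0.344,-0.984,0],[0,0,0]],[[0,0,1],[0,0,-0.09]],[[0,0,1],[0,0,-0.09]],[[0,0,0.5],[0,0,-0.096]],[[0,0,0],[0,0,0]]]' >/dev/null
python3 -c "
from h import *
plan(426,-300.6,154,3.011)"
```

```text
t 60.5 pos [ 426.3 -301.1  205.9] yaw 3.011 j6 -0.64 w 60.3 gf 0.0 F [-0.4  0.3  0. ]
  -> shift units (tool xyz) [0.01 0.02 2.6 ]  turn z units -0.000
```

```bash
python3 -m handwheel '[[[0,0,1],[0,0,0]],[[0,0,1],[0,0,0]],[[0,0,0.6],[0,0,0]]]' >/dev/null
python3 -m handwheel '[[[0,0,0],[0,0,0]],[[0,0,0],[0,0,0]],[[0,0,0],[0,0,0]],[[0,0,0],[0,0,0]]]' 30 
python3 -m handwheel '[[[0,0,-0.15],[0,0,0]],[[0,0,-0.15],[0,0,0]],[[0,0,0],[0,0,0]]]'
python3 -c "
from h import *
plan(432.5,-258.6,154,3.011)"
```

```text
t: 61.35
tool_pos: [427.2, -301.2, 155.3]
tool_rot: [[-0.992, 0.129, 0.001], [0.129, 0.992, -0.001], [-0.001, -0.001, -1.0]]
ft_force: [1.0, -0.3, -0.2]
grip_width: 37.1
gripper_force: 40.0
t: 61.72
tool_pos: [427.3, -301.3, 161.4]
tool_rot: [[-0.992, 0.129, 0.001], [0.129, 0.992, -0.001], [-0.001, -0.001, -1.0]]
ft_force: [0.8, -0.1, -1.6]
grip_width: 36.7
gripper_force: 40.1
t 61.7 pos [ 427.3 -301.3  161.4] yaw 3.013 j6 -0.64 w 36.7 gf 40.1 F [ 0.8 -0.1 -1.6]
  -> shift units (tool xyz) [0.02 2.15 0.37]  turn z units 0.001
```

```bash
python3 -m handwheel '[[[0,0.54,0],[0,0,0]],[[0,0.54,0],[0,0,0]],[[0,0.54,0],[0,0,0]],[[0,0.54,0],[0,0,0]],[[0,0,0],[0,0,0]]]'
python3 -m handwheel '[[[0,0,-0.6],[0,0,0]],[[0,0,-0.6],[0,0,0]],[[0,0,0],[0,0,0]]]'
python3 -m handwheel '[[[0,0,-1],[0,0,0]],[[0,0,-1],[0,0,0]],[[0,0,-1],[0,0,0]],[[0,0,-1],[0,0,0.09]],[[0,0,-0.3],[0,0,0.09]]]'
python3 -m handwheel '[[[0,0,0],[0,0,0.096]],[[0,0,0],[0,0,0]]]' >/dev/null
python3 -c "
from h import *
plan(481.6,269.6,270,2.578)"
```

```text
t: 62.35
tool_pos: [432.7, -257.2, 161.0]
tool_rot: [[-0.992, 0.127, -0.0], [0.127, 0.992, 0.0], [0.0, 0.0, -1.0]]
ft_force: [0.5, -0.0, -1.9]
grip_width: 37.0
gripper_force: 40.2
t: 62.72
tool_pos: [433.5, -259.3, 186.6]
tool_rot: [[-0.992, 0.129, 0.003], [0.129, 0.992, -0.002], [-0.003, -0.002, -1.0]]
ft_force: [-0.1, -0.5, -0.9]
grip_width: 36.9
gripper_force: 40.2
t: 63.35
tool_pos: [433.0, -258.9, 272.3]
tool_rot: [[-0.914, 0.405, 0.002], [0.405, 0.914, -0.002], [-0.002, -0.001, -1.0]]
ft_force: [0.1, -1.0, -1.9]
grip_width: 36.5
gripper_force: 40.2
t 63.6 pos [ 432.5 -258.4  270.9] yaw 2.580 j6 -0.14 w 36.7 gf 40.2 F [-0.2 -0.6  0.1]
  -> shift units (tool xyz) [11.98 23.66  0.04]  turn z units 0.001
```

```bash
python3 -m handwheel '[[[0.5,0.986,0],[0,0,0]],[[0.5,0.986,0],[0,0,0]],[[0.5,0.986,0],[0,0,0]],[[0.5,0.986,0],[0,0,0]],[[0.5,0.986,0],[0,0,0]]]' >/dev/null
python3 -m handwheel '[[[0.5,0.986,0],[0,0,0]],[[0.5,0.986,0],[0,0,0]],[[0.5,0.986,0],[0,0,0]],[[0.5,0.986,0],[0,0,0]],[[0.5,0.986,0],[0,0,0]]]' >/dev/null
python3 -m handwheel '[[[0.5,0.986,0],[0,0,0]],[[0.5,0.986,0],[0,0,0]],[[0.5,0.986,0],[0,0,0]],[[0.5,0.986,0],[0,0,0]],[[0.5,0.986,0],[0,0,0]]]' >/dev/null
python3 -m handwheel '[[[0.5,0.986,0],[0,0,0]],[[0.5,0.986,0],[0,0,0]],[[0.5,0.986,0],[0,0,0]],[[0.5,0.986,0],[0,0,0]],[[0.5,0.986,0],[0,0,0]]]' >/dev/null
python3 -m handwheel '[[[0.5,0.986,0],[0,0,0]],[[0.5,0.986,0],[0,0,0]],[[0.5,0.986,0],[0,0,0]],[[0.5,0.986,0],[0,0,0]],[[0,0,0],[0,0,0]]]' >/dev/null
python3 -m handwheel '[[[0,0,0.5],[0,0,0]],[[0,0,0],[0,0,0]]]' >/dev/null
python3 -c "
from h import *
plan(481.6,269.6,125,2.578)
im=bot.grab_frame('scene'); cv2.imwrite('pics/s6.png',cv2.resize(im[60:260,250:450,::-1],(600,600),interpolation=cv2.INTER_CUBIC))"
```

```text
t 67.0 pos [481.3 269.4 259.6] yaw 2.579 j6 0.93 w 36.9 gf 40.4 F [-0.2 -0.6 -0.9]
  -> shift units (tool xyz) [-0.02  0.03  6.73]  turn z units 0.000
```

View pics/s6.png

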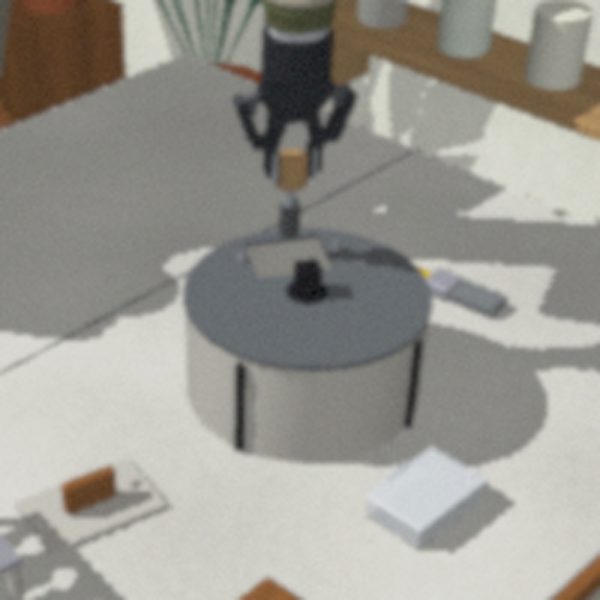

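The brush hangs over the last opening (285,255). The hatch, with its bar now at (88,488), has been knocked from its first place, so I measure it again after releasing the brush.

```bash
python3 -m handwheel '[[[0,0.03,1],[0,0,0]],[[0,0,1],[0,0,0]],[[0,0,1],[0,0,0]],[[0,0,1],[0,0,0]],[[0,0,1],[0,0,0]]]' >/dev/null
python3 -m handwheel '[[[0,0,1],[0,0,0]],[[0,0,0.7],[0,0,0]],[[0,0,0],[0,0,0]]]'
python3 -m handwheel '[[[0,0,0],[0,0,0]],[[0,0,0],[0,0,0]],[[0,0,0],[0,0,0]]]' 50
python3 -m handwheel '[[[0,0,-1],[0,0,0]],[[0,0,-1],[0,0,0]],[[0,0,-1],[0,0,0]],[[0,0,-1],[0,0,0]],[[0,0,-1],[0,0,0]]]' >/dev/null
python3 -m handwheel '[[[0,0,-1],[0,0,0]],[[0,0,-1],[0,0,0]]]'
python3 -c "
from h import *
a=bot.grab_frame('scene'); b=bot.grab_frame('top')
cv2.imwrite('pics/s7f.png',a[:,:,::-1]);cv2.imwrite('pics/t7f.png',b[:,:,::-1])
a=cv2.resize(a[195:260,245:325,::-1],(640,520),interpolation=cv2.INTER_CUBIC)
cv2.imwrite('pics/s7.png',a)
b=cv2.resize(b[170:280,195:345,::-1],(800,587),interpolation=cv2.INTER_CUBIC); cv2.imwrite('pics/t7.png',b)"
```

```text
t: 68.03
tool_pos: [481.7, 270.0, 125.9]
tool_rot: [[-0.846, 0.534, -0.002], [0.534, 0.846, -0.001], [0.001, -0.002, -1.0]]
ft_force: [-0.5, 0.3, -0.9]
grip_width: 36.6
gripper_force: 40.4
t: 68.4
tool_pos: [482.8, 270.8, 127.6]
tool_rot: [[-0.846, 0.533, 0.001], [0.533, 0.846, 0.0], [-0.001, 0.001, -1.0]]
ft_force: [-0.4, -0.5, 0.7]
grip_width: 50.3
gripper_force: 0.0
t: 69.28
tool_pos: [482.3, 270.7, 267.9]
tool_rot: [[-0.846, 0.533, 0.001], [0.533, 0.846, 0.0], [-0.0, 0.0, -1.0]]
ft_force: [0.6, 0.7, -0.2]
grip_width: 49.9
gripper_force: 0.0
```

View pics/s7.png

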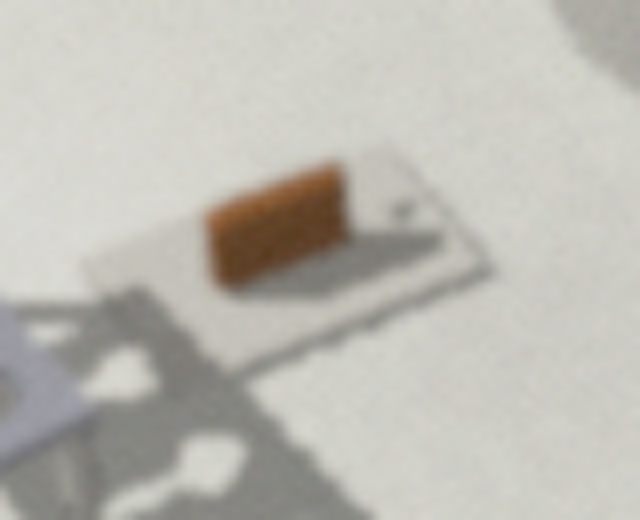

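View pics/t7.png

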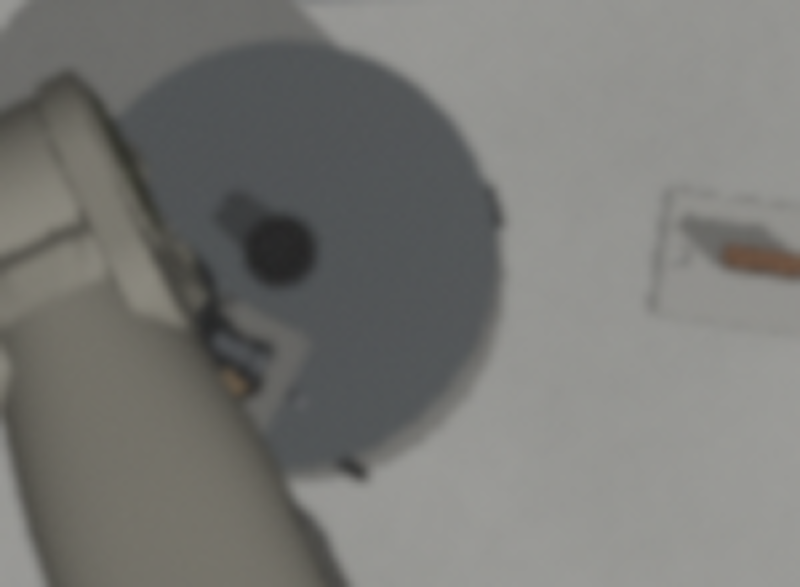

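Scene crop: hatch plate corners are (80,263), (380,143), (493,265) and (240,375), and the bar is centred at (279,224). Top crop: a brush knob shows in the last opening at (235,382).

```bash
python3 -c "
from h import *
np.set_printoptions(precision=1,suppress=True)
S=lambda l:np.array(l)/8+[245-.4,195-.4]
p=p2w('scene',S([(80,263),(380,143),(493,265),(240,372)]),6);print(p,p.mean(0))
ang=lambda d:np.arctan2(d[1],d[0])
print(ang(p[1]-p[0]),ang(p[2]-p[3]))
b=p2w('scene',S([(279,224)]),25);print('bar',b)
im=cv2.imread('pics/t7f.png').astype(int)
m=((im[:,:,2]-im[:,:,0])>35).astype(np.uint8); m[:205]=0;m[235:]=0;m[:,:320]=0;m[:,355:]=0
ys,xs=np.nonzero(m); print(len(xs),xs.mean(),ys.mean(),cv2.minAreaRect(np.c_[xs,ys].astype(np.int32)))
print('top bar',p2w('top',[(xs.mean(),ys.mean())],40))
r=cv2.boxPoints(cv2.minAreaRect(np.c_[xs,ys].astype(np.float32)));w=p2w('top',r,42);print(w,[ang(w[i]-w[i-1]) for i in range(4)])
plan(b[0,0],b[0,1]+1,200,2.578)
"
```

```text
[[ 473.1 -147.4]
 [ 503.4  -12.8]
 [ 590.7  -30.2]
 [ 565.8 -141.3]] [533.3 -82.9]
1.3492691031310662 1.3500108822843737
bar [[528.5 -88. ]]
28 338.07142857142856 218.35714285714286 ((338.0270690917969, 218.33782958984375), (12.329923629760742, 1.972787857055664), 9.462322235107422)
top bar [[527.8 -90.5]]
[[ 529.9  -67.9]
 [ 536.9  -69.7]
 [ 525.3 -112.6]
 [ 518.4 -110.7]] [np.float64(1.308679111842685), np.float64(-0.2638242754929308), np.float64(-1.8329908768778844), np.float64(2.873191088390293)]
t 69.4 pos [483.5 271.1 269.5] yaw 2.579 j6 0.93 w 50.1 gf 0.0 F [0.3 0.5 0.5]
  -> shift units (tool xyz) [-11.4 -14.    3.5]  turn z units 0.001
```

```bash
python3 -m handwheel '[[[-0.82,-0.996,0],[0,0,0]],[[-0.82,-0.996,0],[0,0,0]],[[-0.82,-0.996,0],[0,0,0]],[[-0.82,-0.996,0],[0,0,0]],[[-0.82,-0.996,0],[0,0,0]]]' 85 20 >/dev/null
python3 -m handwheel '[[[-0.82,-0.996,0],[0,0,0]],[[-0.82,-0.996,0],[0,0,0]],[[-0.82,-0.996,0],[0,0,0]],[[-0.82,-0.996,0],[0,0,0]],[[-0.82,-0.996,0],[0,0,0]]]' >/dev/null
python3 -m handwheel '[[[-0.82,-0.996,0],[0,0,0]],[[-0.82,-0.996,0],[0,0,0]],[[-0.82,-0.996,0],[0,0,0]],[[-0.82,-0.996,0],[0,0,0]],[[0,0,0],[0,0,0]]]' >/dev/null
python3 -m handwheel '[[[0,0,1],[0,0,-0.107]],[[0,0,1],[0,0,-0.107]],[[0,0,1],[0,0,0]],[[0,0,1],[0,0,0]],[[0,0,1],[0,0,0]]]' >/dev/null
python3 -m handwheel '[[[0,0,1],[0,0,0]],[[0,0,1],[0,0,0]],[[0,0,1],[0,0,0]],[[0,0,0],[0,0,0]]]' >/dev/null
python3 -c "
from h import *
plan(529.5,-87.5,36,2.916)
im=bot.grab_frame('scene'); cv2.imwrite('pics/s8.png',cv2.resize(im[170:260,240:330,::-1],(600,600),interpolation=cv2.INTER_CUBIC))"
```

```text
t 72.4 pos [526.1 -86.4 105.2] yaw 2.916 j6 -0.09 w 84.7 gf 0.0 F [ 0.3 -0.  -0.5]
  -> shift units (tool xyz) [-0.19 -0.02  3.46]  turn z units 0.000
```

```bash
python3 -m handwheel '[[[-0.19,-0.02,1],[0,0,0]],[[0,0,1],[0,0,0]],[[0,0,1],[0,0,0]],[[0,0,0.46],[0,0,0]],[[0,0,0],[0,0,0]]]'
python3 -m handwheel '[[[0,0,0],[0,0,0]],[[0,0,0],[0,0,0]],[[0,0,0],[0,0,0]]]' 57
python3 -m handwheel '[[[0,0,0],[0,0,0]],[[0,0,0],[0,0,0]]]'
```

```text
t: 73.05
tool_pos: [531.4, -88.8, 37.9]
tool_rot: [[-0.975, 0.224, -0.0], [0.224, 0.975, 0.0], [0.0, 0.0, -1.0]]
ft_force: [0.5, -0.9, 0.0]
grip_width: 85.2
gripper_force: 0.0
t: 73.42
tool_pos: [532.2, -89.3, 38.8]
tool_rot: [[-0.974, 0.224, 0.002], [0.224, 0.974, -0.001], [-0.002, -0.0, -1.0]]
ft_force: [-1.0, 0.3, 6.2]
grip_width: 59.6
gripper_force: 22.8
t: 73.68
tool_pos: [532.2, -89.3, 38.8]
tool_rot: [[-0.974, 0.224, 0.002], [0.224, 0.974, -0.001], [-0.002, -0.0, -1.0]]
ft_force: [0.1, 1.0, 6.9]
grip_width: 59.2
gripper_force: 22.9
```

```bash
python3 -m handwheel '[[[0,0,0],[0,0,0]],[[0,0,0],[0,0,0]],[[0,0,0],[0,0,0]],[[0,0,-1],[0,0,0]],[[0,0,-1],[0,0,0]]]' 85
python3 -m handwheel '[[[0,0,-0.4],[0,0,-0.1]],[[0,0,0],[0,0,-0.1]],[[0,0,0],[0,0,-0.1]],[[0,0,0],[0,0,-0.1]],[[0,0,0],[0,0,-0.1]]]' 50 >/dev/null
python3 -m handwheel '[[[0,0,0],[0,0,-0.1]],[[0,0,0],[0,0,-0.1]],[[0,0,0],[0,0,-0.1]],[[0,0,0],[0,0,-0.1]],[[0,0,0],[0,0,-0.1]]]' >/dev/null
python3 -m handwheel '[[[0,0,0],[0,0,0]]]' >/dev/null
python3 -c "
from h import *
plan(532.2,-89.3,34,4.487)"
```

```text
t: 74.3
tool_pos: [531.0, -88.8, 77.7]
tool_rot: [[-0.974, 0.224, -0.001], [0.224, 0.974, 0.0], [0.001, 0.0, -1.0]]
ft_force: [0.1, -0.4, -0.1]
grip_width: 85.0
gripper_force: 0.0
t 75.7 pos [531.3 -88.9  85.5] yaw 4.484 j6 -1.66 w 49.7 gf 0.0 F [-0.5  0.3 -0.7]
  -> shift units (tool xyz) [ 0.01 -0.05  2.57]  turn z units -0.002
```

```bash
python3 -m handwheel '[[[0,0,1],[0,0,0]],[[0,0,1],[0,0,0]],[[0,0,0.55],[0,0,0]],[[0,0,0],[0,0,0]]]'
python3 -m handwheel '[[[0,0,0],[0,0,0]],[[0,0,0],[0,0,0]],[[0,0,0],[0,0,0]],[[0,0,0],[0,0,0]],[[0,0,0],[0,0,0]]]' 5 60
python3 -m handwheel '[[[0,0,-0.3],[0,0,0]],[[0,0,-1],[0,0,0]],[[0,0,-1],[0,0,0]],[[0,0,0],[0,0,0]]]'
python3 -c "
from h import *
plan(481.6,269.6,240,4.149)"
```

```text
t: 76.18
tool_pos: [530.7, -88.8, 33.9]
tool_rot: [[-0.226, -0.974, -0.002], [-0.974, 0.226, 0.0], [-0.0, 0.002, -1.0]]
ft_force: [-0.4, 0.6, -0.0]
grip_width: 49.8
gripper_force: 0.0
t: 76.8
tool_pos: [532.1, -89.2, 35.6]
tool_rot: [[-0.225, -0.974, 0.002], [-0.974, 0.225, -0.001], [0.0, -0.002, -1.0]]
ft_force: [0.0, 0.7, 6.5]
grip_width: 13.0
gripper_force: 60.3
t: 77.3
tool_pos: [532.5, -89.3, 82.0]
tool_rot: [[-0.224, -0.974, 0.003], [-0.975, 0.224, -0.001], [0.0, -0.003, -1.0]]
ft_force: [0.7, -1.0, -2.0]
grip_width: 13.2
gripper_force: 59.4
t 77.3 pos [532.5 -89.3  82. ] yaw 4.486 j6 -1.66 w 13.2 gf 59.4 F [ 0.7 -1.  -2. ]
  -> shift units (tool xyz) [-16.91   6.48  -7.92]  turn z units 0.215
```

```bash
python3 -m handwheel '[[[0,0,-1],[0,0,0]],[[0,0,-1],[0,0,0]],[[0,0,-1],[0,0,0]],[[0,0,-1],[0,0,0]],[[0,0,-1],[0,0,0]]]' >/dev/null
python3 -m handwheel '[[[0,0,-1],[0,0,0]],[[0,0,-1],[0,0,0.107]],[[0,0,-1],[0,0,0.108]],[[0,0,0],[0,0,0]]]' >/dev/null
python3 -c "
from h import *
plan(481.6,269.6,240,4.149)"
```

```text
t 78.4 pos [532.  -89.1 241. ] yaw 4.150 j6 -1.32 w 13.1 gf 59.4 F [-0.7 -0.1 -1.3]
  -> shift units (tool xyz) [-13.83  11.69   0.04]  turn z units 0.001
```

```bash
python3 -m handwheel '[[[-0.864,0.73,0],[0,0,0]],[[-0.864,0.73,0],[0,0,0]],[[-0.864,0.73,0],[0,0,0]],[[-0.864,0.73,0],[0,0,0]],[[-0.864,0.73,0],[0,0,0]]]' >/dev/null
python3 -m handwheel '[[[-0.864,0.73,0],[0,0,0]],[[-0.864,0.73,0],[0,0,0]],[[-0.864,0.73,0],[0,0,0]],[[-0.864,0.73,0],[0,0,0]],[[-0.864,0.73,0],[0,0,0]]]' >/dev/null
python3 -m handwheel '[[[-0.864,0.73,0],[0,0,0]],[[-0.864,0.73,0],[0,0,0]],[[-0.864,0.73,0],[0,0,0]],[[-0.864,0.73,0],[0,0,0]],[[-0.864,0.73,0],[0,0,0]]]' >/dev/null
python3 -m handwheel '[[[-0.864,0.73,0],[0,0,0]],[[0,0,0],[0,0,0]],[[0,0,1],[0,0,0]],[[0,0,1],[0,0,0]],[[0,0,0],[0,0,0]]]'
python3 -c "
from h import *
plan(481.6,269.6,187,4.149)"
```

```text
t: 80.92
tool_pos: [480.4, 268.3, 198.1]
tool_rot: [[-0.534, -0.846, -0.005], [-0.846, 0.534, -0.002], [0.004, 0.003, -1.0]]
ft_force: [0.1, -0.1, -2.1]
grip_width: 13.1
gripper_force: 59.3
t 80.9 pos [480.4 268.3 198.1] yaw 4.149 j6 -0.64 w 13.1 gf 59.3 F [ 0.1 -0.1 -2.1]
  -> shift units (tool xyz) [-0.09 -0.02  0.56]  turn z units 0.000
```

```bash
python3 -m handwheel '[[[-0.09,-0.02,0],[0,0,0]],[[0,0,0],[0,0,0]],[[0,0,0],[0,0,0]]]'
python3 -m handwheel '[[[0,0,0.5],[0,0,0]],[[0,0,0.3],[0,0,0]],[[0,0,0],[0,0,0]]]'
python3 -m handwheel '[[[0,0,0.2],[0,0,0]],[[0,0,0.1],[0,0,0]],[[0,0,0],[0,0,0]]]'
```

```text
t: 81.3
tool_pos: [483.6, 271.0, 201.4]
tool_rot: [[-0.534, -0.845, 0.001], [-0.845, 0.534, 0.0], [-0.001, -0.001, -1.0]]
ft_force: [-0.3, 0.5, -1.8]
grip_width: 13.1
gripper_force: 59.3
t: 81.68
tool_pos: [482.5, 270.6, 183.7]
tool_rot: [[-0.535, -0.845, -0.002], [-0.845, 0.535, -0.001], [0.002, 0.001, -1.0]]
ft_force: [0.7, 0.1, -1.9]
grip_width: 13.0
gripper_force: 59.3
t: 82.05
tool_pos: [483.1, 270.9, 178.5]
tool_rot: [[-0.535, -0.845, -0.0], [-0.845, 0.535, -0.0], [0.0, 0.0, -1.0]]
ft_force: [-0.6, 0.1, -1.2]
grip_width: 13.3
gripper_force: 59.3
```

```bash
python3 -m handwheel '[[[0.09,0,0],[0,0,0]],[[0,0,0.15],[0,0,0]],[[0,0,0],[0,0,0]]]'
python3 -m handwheel '[[[0,0,0.15],[0,0,0]],[[0,0,0.1],[0,0,0]],[[0,0,0],[0,0,0]],[[0,0,0],[0,0,0]]]'
```

```text
t: 82.42
tool_pos: [482.0, 269.3, 175.4]
tool_rot: [[-0.535, -0.845, -0.0], [-0.845, 0.535, -0.0], [0.0, 0.0, -1.0]]
ft_force: [0.2, 0.1, -1.8]
grip_width: 13.3
gripper_force: 59.3
t: 82.92
tool_pos: [482.3, 269.5, 171.5]
tool_rot: [[-0.535, -0.845, 0.001], [-0.845, 0.535, 0.0], [-0.001, -0.001, -1.0]]
ft_force: [-2.4, -0.0, 5.1]
grip_width: 13.1
gripper_force: 60.2
```

It touched down at z 171.5, the seated height I expected. I release it and back away.

```bash
python3 -m handwheel '[[[0,0,0],[0,0,0]],[[0,0,0],[0,0,0]],[[0,0,0],[0,0,0]]]' 45
python3 -m handwheel '[[[0,0,-0.5],[0,0,0]],[[0,0,-1],[0,0,0]],[[0,0,-1],[0,0,0]],[[0,0,-1],[0,0,0]],[[0,0,-1],[0,0,0]]]' >/dev/null
python3 -m handwheel '[[[1,0,-1],[0,0,0]],[[1,0,-1],[0,0,0]],[[1,0,0],[0,0,0]],[[1,0,0],[0,0,0]],[[1,0,0],[0,0,0]]]' >/dev/null
python3 -m handwheel '[[[1,0,0],[0,0,0]],[[1,0,0],[0,0,0]],[[1,0,0],[0,0,0]],[[0,0,0],[0,0,0]],[[0,0,0],[0,0,0]]]'
python3 -c "
from h import *
a=bot.grab_frame('scene'); b=bot.grab_frame('top')
A_=cv2.resize(a[110:230,290:410,::-1],(400,400),interpolation=cv2.INTER_CUBIC)
B_=cv2.resize(b[165:265,200:300,::-1],(400,400),interpolation=cv2.INTER_CUBIC)
cv2.imwrite('pics/end.png',np.hstack([A_,B_]))"
```

```text
t: 83.3
tool_pos: [482.2, 269.4, 170.5]
tool_rot: [[-0.535, -0.845, -0.0], [-0.845, 0.535, -0.0], [0.0, 0.0, -1.0]]
ft_force: [0.2, 0.4, 0.8]
grip_width: 45.0
gripper_force: 0.0
t: 85.18
tool_pos: [396.9, 134.1, 300.8]
tool_rot: [[-0.535, -0.845, 0.001], [-0.845, 0.535, 0.0], [-0.001, -0.0, -1.0]]
ft_force: [-0.2, -0.7, -1.2]
grip_width: 45.1
gripper_force: 0.0
```

View pics/end.png

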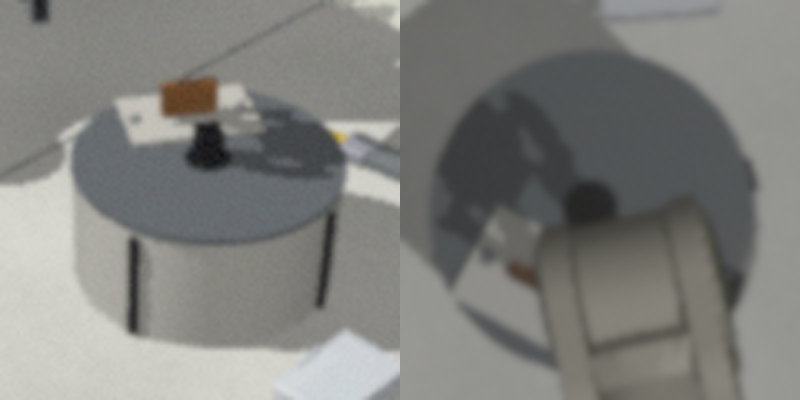

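The hatch lies flat over the opening in both views, with a peg showing in its hole at (137,118). The arm is clear.

```bash
python3 -c "
from bench import bot
print(bot.close_job())"
```

```text
the job is handed in; nothing more can be done
None
```

I put all four brushes into the carousel, one per compartment, and seated the hatch flat on its pegs. I handed the job in at about 85 s of the 210 s allowed; the hand-in returned no verdict.

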